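Put the steel template away in its holder

TASK

Slide the thin steel template gently along its channel in the wooden block until its near end overhangs the block's open edge, pinch it there by its two long sides and lift it off, then slide it fully home into the grey metal holder, against the stop, and let go. Do not press hard on the block or ram the holder, do not drop the template, and leave the other things on the counter alone.

Things in the scene. Friction and masses are not known exactly. Their poses are not given: they have to be found in the camera images.
- template_mid (a point): centre (also half-way up) of the loose steel template: flat plate 130 mm long (its x), 60 wide (y), 3 thick (z), about 0.16 kg, solid except two windows 25 to 55 mm from the centre towards +x. It starts flat in the block's channel, sunk below its sides, its -x end 2 to 12 mm inside the open edge. Shut fingertips pressed on its top with 4 to 8 N drag it along; they may slip a little on it.
- block: fixed wooden block 150 mm long (its x), 94 wide (y); origin under its centre, on the counter. A channel 66 mm wide runs along x in its top board: floor 50 mm above the counter, sides 5 mm high, end wall at +x (inner face x = +70 mm), open at -x, roughly facing the robot. The board sits on a rubber pad and sinks 1 mm for 15 N. Friction with the template about 0.4. Bears up to 12 N.
- block_edge (a point): middle of the channel's open edge: x = -75 mm, y = 0 of the block, at the height of the channel's floor; axes as the block's. Beyond it is free space down to the counter. The template tips off if half its length passes this edge.
- holder: fixed grey metal holder, origin under its centre, on the counter; mouth to its -x, roughly facing the robot. Flat bed x -40 to +40 mm, 50 mm above the counter. From x = -24 mm to the stop, side walls 66 mm apart carry inward lips (undersides 62, tops 66 mm above the counter, 50 mm apart): the template's long edges slide under them. Bears up to 15 N.
- holder_stop (a point): middle of the foot of the holder's back stop: x = +40 mm, y = 0 of the holder, at bed height (50 mm); axes as the holder's. The stop is 16 mm high. When home, the template lies flat on the bed, its +x end against the stop, its centre at x = -25 mm of the holder, its -x end sticking 50 mm out of the bed.
- holder_mouth (a point): middle of the front edge of the holder's bed: x = -40 mm, y = 0 of the holder, at bed height (50 mm); axes as the holder's. Cheeks 16 mm high stand here, flaring from 66 mm apart at x = -24 mm to about 80 mm at x = -42 mm.
- calculator: bystander: grey pocket calculator 100 x 70 x 18 mm, origin under its centre
- tumbler: bystander: dark steel drinks tumbler, 82 mm across, 142 mm tall, origin under its centre
- skull: bystander: small white skull figurine, 56 mm across, 80 mm tall, origin under its centre
- tape: bystander: clear roll of sticky tape lying flat, 48 mm across, 19 mm high, origin under its centre
Not all that is in view belongs to the job. What is shaped like the block but purple is not meant.

How it is judged (in metres and radians):
On the way, in this order (a step that is already met when the one before it is completed fails the run):
1. the template, still lying in the block's channel, overhangs the open edge by 28 mm or more (x of template_mid in the frame of block between -0.08 and -0.038 m and angle between template_mid's own z axis and vertical below 0.06 rad and z of template_mid in the frame of block between 0.046 and 0.054 m), for 0.2 s.
2. the template is held in the fingers, lifted at least 10 mm clear of the block (z of template_mid in the frame of block above 0.0615 m and contact force between the fingers and template above 2 N and contact force between template and block below 0.05 N), for 0.2 s.
At the end, for the whole second after the job is handed in: The template lies flat (within 0.06 rad) on the holder's bed between the grooves, its end within about 2 mm of the stop, released and at rest (x of template_mid in the frame of holder between -0.0268 and -0.022 m and y of template_mid in the frame of holder between -0.006 and 0.006 m and z of template_mid in the frame of holder between 0.049 and 0.0545 m and angle between the x axis of template_mid and the x axis of holder, either way round below 0.12 rad and angle between template_mid's own z axis and vertical below 0.06 rad and linear speed of template below 0.01 m/s); the robot touches nothing.
It fails at once if the template is pressed on the block with more than 12 N (contact force between template and block above 12 N).
It fails at once if the template is pushed against the holder with more than 15 N (contact force between template and holder above 15 N).
It fails at once if the template is dropped below the block's top (height (world z) of template_mid below 0.035 m).
It fails at once if the gripper or arm pushes on the block or the holder with more than 20 N (contact force between any of the arm, the fingers and block above 20 N or contact force between any of the arm, the fingers and holder above 20 N).
It fails at once if a bystander (calculator, tumbler, skull, tape) is moved more than 20 mm (distance of any of calculator, tumbler, skull, tape from where it was at the start of the episode above 0.02 m).
It also fails if it takes over 69 s, if anything falls off the work surface, if the arm or the gripper's body presses on something with over 40 N, if the wrist force passes 120 N, or if a joint passes its speed limit or range.

ROBOT

A 6-joint arm with a two-finger parallel gripper is mounted at the origin on the work surface. World frame = base frame: x ahead of the robot, y to its left, z up, the work surface at z = 0. Lengths are in mm, angles in degrees, forces in N, time in s.
With the tool pointing down it reaches from about 350 to 850 mm from the base axis. Payload 8.1 kg.
Tool frame: the origin (TCP) lies midway between the tips of the shut fingers; the grasp point (between the pads) lies 19 mm behind it; z points along the fingers, x is the direction in which the jaws open and shut, and the axes are right-handed (so a half turn about z gives the same grasp; the last joint's range is limited). The gripper opens to 85 mm and grips with 20 to 120 N. Pads are 22 mm wide; open, the fingers measure 114 mm over their backs; the gripper's body (76 mm by 85 mm) begins 54 mm behind the grasp point. The pads swing forward as they close: fully open they stand 13 mm farther back than shut.
Start: joints at [61.398, 7.471, 85.268, -0, 87.261, -4.893], TCP at [241.235, 549.373, 231.292] pointing down, gripper open.
Joint ranges: [-169.43, 169.43], [-51.17, 129.36], [1.28, 143.12], [-76.62, 256.62], [0, 156.53], [-152.29, 152.29]. Speed limits (degrees/s): [136.94, 136.94, 159.86, 180, 180, 180].

INTERFACE

Orientations are given as [roll, pitch, yaw] about the fixed x, y, z axes, in that order (R = Rz(yaw) Ry(pitch) Rx(roll)).
In Python, from bench import monitor, cams, r gives the robot as it stands.
- The arm moves only by the tool jog_arm, never from a script. Its arguments are lists of equal length, an entry for each row: "offset": the shift along the tool's x, y, z in mm, a list of three; "delta_rot": the turn, a rotation vector about the tool's x, y, z in degrees, a list of three; "jaw": the opening in per cent of the stroke, from 0 (shut) to 100 (fully open). In form: {"offset": [[x, y, z], ...], "delta_rot": [[rx, ry, rz], ...], "jaw": [jaw, ...]}. A call has 1 to 20 rows; each row shifts and turns the pose as measured when the row begins, along the tool's axes as they then stand; what a row does not reach is not made up. A row lasts 1/10 s, in which the tool goes at most 50 mm and 8.59 degrees, less where a joint would pass 70% of its speed; a pose out of reach is approached as far as the arm can. A call is refused whole if a number of a shift passes 50 or a number of a turn 8.59, either way. A call with a gripper value outside its range is refused whole. The fingers move at their own pace and stop on an object; "newtons" is the grip in N (left out, the last holds). Time passes only in rows, so rows that do not move let the fingers close. It gives the time, the measured TCP pose, the force and the opening at its end, in the units of the state.
- monitor.sense(): the state, without advancing time (a new reading comes with each control period).
- cams.snapshot(name): name is "scene" or "top" or "wrist"; returns (picture, depth): 384x512x3 uint8, red, green, blue; 384x512 float32, mm along the optical axis (not along the pixel's ray), 0 where there is no reading.
- cams.camera_model(name): a dict with "K" (3x3 intrinsics, pixels), "camera_from_world" (4x4, takes a point from world to camera coordinates). Camera axes: x right, y down, z forward; pixel columns grow to the right and rows downward; lengths in mm; the calibration is good to about 2 mm. The wrist camera is an equidistant fisheye: a pixel r from the principal point sees the ray r / f radians off the axis. A picture is of the moment at which its call begins: read the wrist's pose just before it. camera_model takes no time and is no camera call; for the wrist camera it gives the pose at the moment of the call.
- r.hand_in(): hands the job in, once; it reports no verdict.
The state is a dict: "time": time; "joint_pos": joint angles; "qd": joint speeds; "joint_efforts": joint torques, N m; "tool_pos": TCP position; "tcp_rot": TCP orientation; "ft_force": force on the tool from outside, world axes, zero at the start; "wrist_torque": the same for the moment, N m; "finger_gap": finger opening in mm.
Only numpy, scipy, OpenCV 4.12 (cv2) and the standard library are available. Lean on these libraries where they do the work, as an engineer would, in place of code of your own. Each camera call takes 0.05 s, during which the arm holds its last target.

## Working session

There is one attempt and no reset: what is moved stays moved. The work goes in short steps, Python scripts to look and compute and a tool call to move; the robot and the scene stay as the last step left them, time stands still between calls to the robot, and variables do not carry over. Pictures are saved under pics/ and viewed, and the job is handed in when it is done.

Besides the shell and the picture viewer there is one more tool, called after "Request:" as a command line: name --argument value ..., lists and objects as JSON in quotes. jog_arm: Moves the arm, as the interface text tells. Its arguments: {"type":"object","properties":{"offset":{"type":"array","items":{"type":"array","items":{"type":"number"}}},"delta_rot":{"type":"array","items":{"type":"array","items":{"type":"number"}}},"jaw":{"type":"array","items":{"type":"number"}},"newtons":{"type":"number"}},"required":["offset","delta_rot","jaw"]}

```bash
ls; mkdir -p pics; python3 - <<'E'
from bench import monitor,cams,r
import cv2,numpy as np
print(monitor.sense())
for n in ["scene","top","wrist"]:
    m=cams.camera_model(n)
    p,d=cams.snapshot(n)
    cv2.imwrite(f"pics/{n}0.png",p[...,::-1]); np.savez(f"pics/{n}0.npz",p=p,d=d,K=m["K"],T=m["camera_from_world"])
    print(n,m, (d>0).mean())
E
```

```text
pics
{'time': 0.0, 'joint_pos': array([ 6.13985211e+01,  7.51173208e+00,  8.53296151e+01,  1.06825130e-04,
        8.72616219e+01, -4.89369323e+00]), 'qd': array([ 0.05680831, -0.07760418,  0.00992356, -0.00925088,  0.08342615,
       -0.03897572]), 'joint_efforts': array([ 2.08161160e-03, -5.69409049e+01, -5.00549340e+01, -2.63153134e-05,
        1.50970789e-02, -3.92753896e-05]), 'tool_pos': array([240.96561835, 548.88958247, 230.27640725]), 'tcp_rot': array([-1.79991110e+02,  1.02584623e-01,  6.62922171e+01]), 'ft_force': array([ 0.06585205,  0.78911459, -0.01322627]), 'wrist_torque': array([-0.00192624, -0.04339956,  0.00455263]), 'finger_gap': 85.34754927613565}
scene {'K': array([[349.47212888,   0.        , 255.57567186],
       [  0.        , 349.47212888, 188.45449778],
       [  0.        ,   0.        ,   1.        ]]), 'camera_from_world': array([[ 3.79912948e-01,  9.25002300e-01,  6.07434567e-03,
        -2.50749274e+02],
       [ 5.62614111e-01, -2.25852015e-01, -7.95271167e-01,
        -2.89400837e+02],
       [-7.34255755e-01,  3.05551326e-01, -6.06223452e-01,
       
[... 520 characters left out ...]
3, -9.94629473e-01,
         1.45702499e+03],
       [ 0.00000000e+00,  0.00000000e+00,  0.00000000e+00,
         1.00000000e+00]])} 0.9961496988932291
wrist {'K': array([[297.31863964,   0.        , 256.8489907 ],
       [  0.        , 297.31863964, 188.49181928],
       [  0.        ,   0.        ,   1.        ]]), 'camera_from_world': array([[ 4.01380447e-01,  9.15910555e-01, -1.26156120e-03,
        -5.99117118e+02],
       [ 8.65878066e-01, -3.79004923e-01,  3.26512546e-01,
        -4.14223396e+01],
       [ 2.98578149e-01, -1.32148110e-01, -9.45192026e-01,
         3.79619069e+02],
       [ 0.00000000e+00,  0.00000000e+00,  0.00000000e+00,
         1.00000000e+00]])} 0.9960225423177084
```

View pics/top0.png

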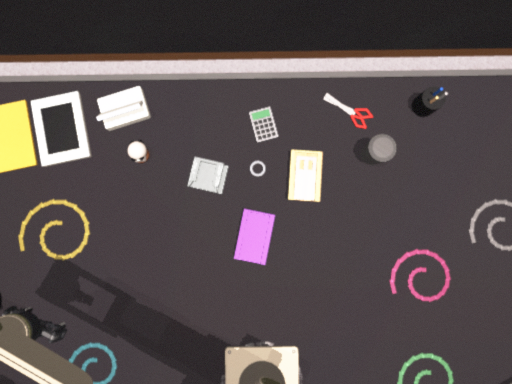

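View pics/scene0.png

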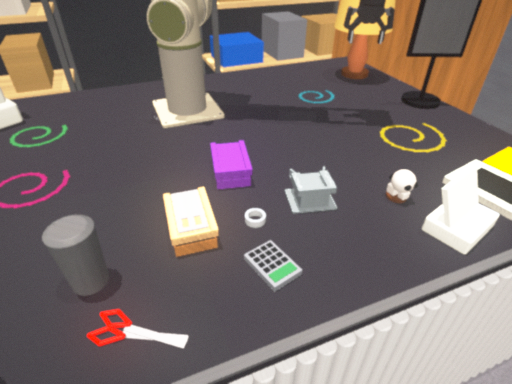

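View pics/wrist0.png

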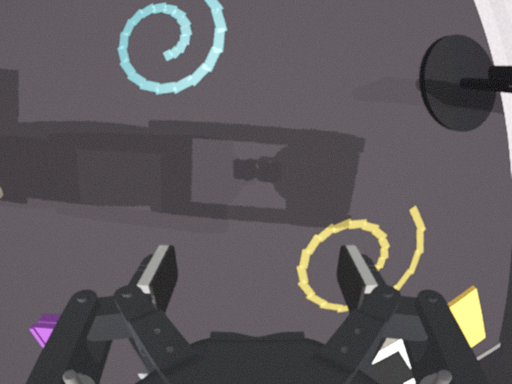

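The wooden block with the steel plate is at top (306,176) and scene (190,220). The purple decoy is at top (255,237). The grey holder is at top (208,175) and scene (312,190). Next, crops and measurements.

```bash
cat > h.py <<'E'
import numpy as np,cv2
def load(n):
    z=np.load(f"pics/{n}.npz");return z['p'],z['d'],z['K'],z['T']
def cloud(d,K,T):
    v,u=np.mgrid[:d.shape[0],:d.shape[1]]
    X=np.stack([(u-K[0,2])/K[0,0]*d,(v-K[1,2])/K[1,1]*d,d],-1)
    Ti=np.linalg.inv(T);return X@Ti[:3,:3].T+Ti[:3,3]
E
python3 - <<'E'
from h import *
p,d,K,T=load("top0")
c=p[130:220,170:340]; cv2.imwrite("pics/ct.png",cv2.resize(c[...,::-1],None,fx=4.7,fy=4.7,interpolation=cv2.INTER_CUBIC))
p2,d2,K2,T2=load("scene0")
c=p2[155:265,150:350]; cv2.imwrite("pics/cs.png",cv2.resize(c[...,::-1],None,fx=4,fy=4,interpolation=cv2.INTER_CUBIC))
for n in ["top0","scene0"]:
    p,d,K,T=load(n); W=cloud(d,K,T)
    z=W[...,2]
    for nm,(cx,cy) in dict(block=(500,-85),holder=(510,130)).items():
        pass
    for (x0,x1,y0,y1) in [(400,650,-160,-40),(400,620,40,200)]:
        m=(W[...,0]>x0)&(W[...,0]<x1)&(W[...,1]>y0)&(W[...,1]<y1)&(z>30)
        print(n,m.sum(),W[m].min(0),W[m].max(0),np.histogram(z[m],bins=np.arange(30,75,3)))
E
```

```text
top0 862 [ 495.43566599 -159.77953891   34.72814403] [649.18241444 -40.02749338  61.62650725] (array([  0,   3,   2,   3,  32, 128, 242, 281, 134,  33,   4,   0,   0,
         0]), array([30, 33, 36, 39, 42, 45, 48, 51, 54, 57, 60, 63, 66, 69, 72]))
top0 664 [401.45136588  40.56905165  36.85973622] [619.82273906 199.94543583  73.17005629] (array([  0,   0,   1,   8,  43, 116, 173, 112,  69,  37,  31,  34,  27,
        11]), array([30, 33, 36, 39, 42, 45, 48, 51, 54, 57, 60, 63, 66, 69, 72]))
scene0 986 [ 478.14124144 -159.98650708   34.99183772] [649.96375815 -40.21594095  56.67418372] (array([  0,   1,   4,   2,   3,  16, 165, 688, 107,   0,   0,   0,   0,
         0]), array([30, 33, 36, 39, 42, 45, 48, 51, 54, 57, 60, 63, 66, 69, 72]))
scene0 503 [400.86301821  40.01175194  37.31706821] [619.87754412 198.92594405  67.03091632] (array([  0,   0,   2,   1,   8,  72, 173,  85,  54,   6,  10,  88,   4,
         0]), array([30, 33, 36, 39, 42, 45, 48, 51, 54, 57, 60, 63, 66, 69, 72]))
```

View pics/ct.png

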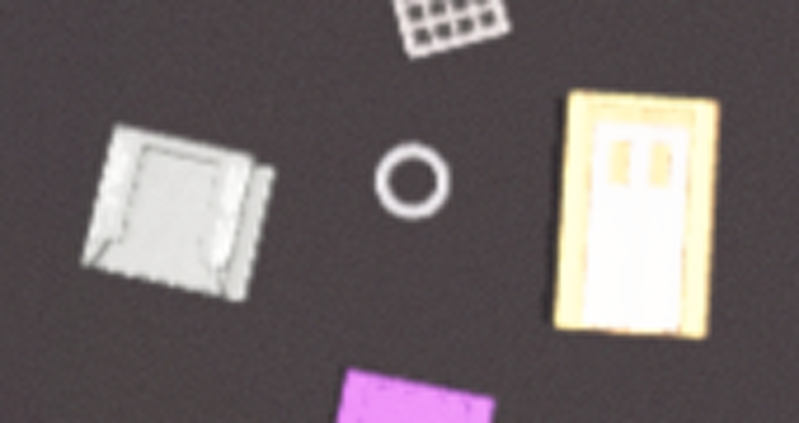

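View pics/cs.png

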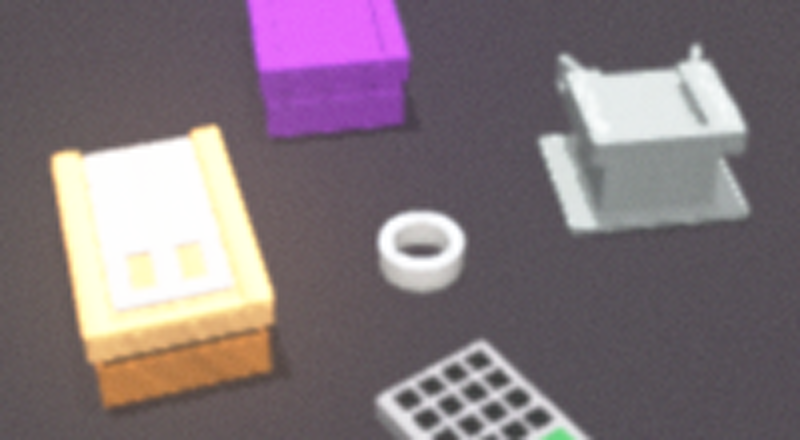

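```bash
cat >> h.py <<'E'
def proj_top(px,K,T,z):
    # pixel -> world on plane z
    px=np.asarray(px,float); R=T[:3,:3];t=T[:3,3];C=-R.T@t
    rr=np.stack([(px[...,0]-K[0,2])/K[0,0],(px[...,1]-K[1,2])/K[1,1],np.ones(px.shape[:-1])],-1)@R
    s=(z-C[2])/rr[...,2]
    return C+s[...,None]*rr
E
python3 - <<'E'
from h import *
for n in ["top0","scene0"]:
    p,d,K,T=load(n); W=cloud(d,K,T); hsv=cv2.cvtColor(p,cv2.COLOR_RGB2HSV)
    # upscale mask by brightness for sub-pixel
    g=cv2.resize(p.max(2),None,fx=8,fy=8,interpolation=cv2.INTER_CUBIC)
    boxes={"top0":{"block":(280,140,332,210),"holder":(184,150,232,200)},"scene0":{}}[n]
    for k,(x0,y0,x1,y1) in boxes.items():
        m=np.zeros_like(g); m[y0*8:y1*8,x0*8:x1*8]=(g[y0*8:y1*8,x0*8:x1*8]>(150 if k=="block" else 130))
        cs=max(cv2.findContours(m,cv2.RETR_EXTERNAL,cv2.CHAIN_APPROX_NONE)[0],key=cv2.contourArea)[:,0].astype(float)
        uv=(cs+.5)/8-.5
        for z in ([55] if k=="block" else [50,0]):
            P=proj_top(uv,K,T,z)[:,:2].astype(np.float32)
            print(k,z,cv2.minAreaRect(P)); ap=cv2.approxPolyDP(P[:,None],5,True)[:,0]; print(ap.round(1).tolist())
E
```

```text
block 55 ((617.12255859375, -137.96444702148438), (98.38246154785156, 155.1243438720703), 85.50642395019531)
[[696.5, -97.30000305175781], [546.2000122070312, -84.0], [537.7999877929688, -178.6999969482422], [688.5999755859375, -190.6999969482422]]
holder 50 ((621.482177734375, 155.72976684570312), (109.93596649169922, 95.4769058227539), 76.5716552734375)
[[678.2999877929688, 196.3000030517578], [589.2000122070312, 217.1999969482422], [564.7999877929688, 114.80000305175781], [649.7000122070312, 94.9000015258789], [660.2000122070312, 113.30000305175781]]
holder 0 ((626.7646484375, 160.60186767578125), (113.69189453125, 98.73889923095703), 76.57162475585938)
[[685.5999755859375, 202.60000610351562], [593.4000244140625, 224.1999969482422], [568.0999755859375, 118.30000305175781], [656.0, 97.5999984741211], [666.7999877929688, 116.80000305175781]]
```

```bash
cat >> h.py <<'E'
from scipy.spatial.transform import Rotation as Ro
def state():
    from bench import monitor
    s=monitor.sense(); return s
def Rt(s): return Ro.from_euler('xyz',s['tcp_rot'],degrees=True)
def plan(target,yaw=None):
    s=state(); R=Rt(s); d=np.array(target)-s['tool_pos']
    print('t',round(s['time'],2),'pos',s['tool_pos'].round(2),'rot',s['tcp_rot'].round(2),'F',s['ft_force'].round(2),'gap',round(s['finger_gap'],1))
    print('tool offset',R.inv().apply(d).round(2))
    if yaw is not None:
        G=Ro.from_euler('xyz',[180,0,yaw],degrees=True)
        print('rotvec tool',(R.inv()*G).as_rotvec(degrees=True).round(2),'offset in goal frame',G.inv().apply(d).round(2))
E
python3 - <<'E'
from h import *
p,d,K,T=load("wrist0"); C=-T[:3,:3].T@T[:3,3]; s=state(); R=Rt(s)
print("cam in tool",R.inv().apply(C-s['tool_pos']), "axis",R.inv().apply(T[2,:3]))
plan([440,-60,230],85.1)
E
```

```text
cam in tool [  -0.26468368  -85.21471912 -141.09622682] axis [4.21868650e-04 3.26623561e-01 9.45154417e-01]
t 0.15 pos [241.03 549.   230.48] rot [-1.7999e+02  8.0000e-02  6.6290e+01] F [ 0.47 -0.14  0.19] gap 85.5
tool offset [-477.59  427.06    1.11]
rotvec tool [ -0.02   0.08 -18.81] offset in goal frame [-5.8978e+02  2.5027e+02  4.8000e-01]
```

```bash
python3 - <<'E'
from h import *
plan([625,-30,280],82)
E
```

```text
t 0.15 pos [241.03 549.   230.48] rot [-1.7999e+02  8.0000e-02  6.6290e+01] F [ 0.47 -0.14  0.19] gap 85.5
tool offset [-375.81  584.37  -49.05]
rotvec tool [ -0.02   0.08 -15.71] offset in goal frame [-519.93  460.82  -49.52]
```

Request:
jog_arm --offset '[[-23.5, 36.5, -3], [-23.5, 36.5, -3], [-23.5, 36.5, -3], [-23.5, 36.5, -3], [-23.5, 36.5, -3], [-23.5, 36.5, -3], [-23.5, 36.5, -3], [-23.5, 36.5, -3], [-23.5, 36.5, -3], [-23.5, 36.5, -3], [-23.5, 36.5, -3], [-23.5, 36.5, -3], [-23.5, 36.5, -3], [-23.5, 36.5, -3], [-23.5, 36.5, -3], [-23.5, 36.5, -3], [0, 0, 0], [0, 0, 0], [0, 0, 0]]' --delta_rot '[[0, 0, 0], [0, 0, 0], [0, 0, 0], [0, 0, 0], [0, 0, 0], [0, 0, 0], [0, 0, 0], [0, 0, 0], [0, 0, 0], [0, 0, 0], [0, 0, 0], [0, 0, 0], [0, 0, 0], [0, 0, 0], [0, 0, 0], [0, 0, 0], [0, 0, -8], [0, 0, -8], [0, 0, 0]]' --jaw '[0, 0, 0, 0, 0, 0, 0, 0, 0, 0, 0, 0, 0, 0, 0, 0, 0, 0, 0]'

```text
time: 2.05
tool_pos: [635.8, -56.1, 271.2]
tcp_rot: [-179.4, 0.3, 82.9]
ft_force: [0.1, 0.2, 0.1]
finger_gap: 0.3
```

```bash
cat > snap.py <<'E'
import sys
from h import *
from bench import monitor,cams
n,o=sys.argv[1:3]
m=cams.camera_model(n); s=monitor.sense(); p,d=cams.snapshot(n)
cv2.imwrite(f"pics/{o}.png",p[...,::-1]); np.savez(f"pics/{o}.npz",p=p,d=d,K=m["K"],T=m["camera_from_world"])
print(s['time'],s['tool_pos'].round(1),s['tcp_rot'].round(2),s['finger_gap'],s['ft_force'].round(2),s['qd'].round(2))
E
python3 snap.py wrist w1
```

```text
2.05 [635.8 -56.1 271.2] [-179.41    0.33   82.89] 0.282774786612501 [0.11 0.2  0.05] [-0.43  0.66 -0.25  0.34  0.11  6.28]
```

View pics/w1.png

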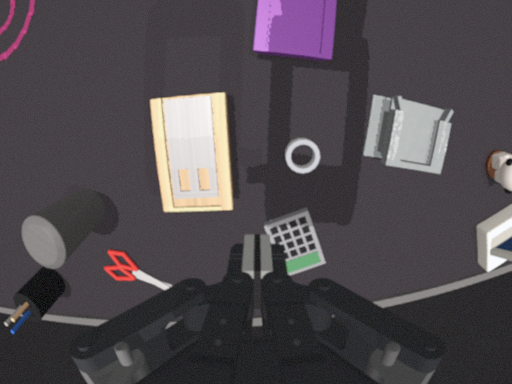

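The wrist view shows the block at (192,150) with the template's windows at (195,180), the holder at (408,135), the tape at (303,155) and the purple decoy at (297,22). I'll rectify it onto world planes.

```bash
cat >> h.py <<'E'
def fproj(X,K,T):
    c=X@T[:3,:3].T+T[:3,3]; r=np.hypot(c[...,0],c[...,1]); th=np.arctan2(r,c[...,2])
    k=th/np.maximum(r,1e-9); return np.stack([K[0,2]+K[0,0]*k*c[...,0],K[1,2]+K[1,1]*k*c[...,1]],-1)
def pproj(X,K,T):
    c=X@T[:3,:3].T+T[:3,3]; return np.stack([K[0,2]+K[0,0]*c[...,0]/c[...,2],K[1,2]+K[1,1]*c[...,1]/c[...,2]],-1)
def rect(n,x0,x1,y0,y1,z,s,fish=True):
    # image: up=+x, left=+y ; col=(y1-y)*s, row=(x1-x)*s
    p,d,K,T=load(n); H=int((x1-x0)*s);Wd=int((y1-y0)*s)
    r,c=np.mgrid[:H,:Wd]; X=np.stack([x1-r/s,y1-c/s,np.full(r.shape,float(z))],-1)
    uv=(fproj if fish else pproj)(X,K,T).astype(np.float32)
    return cv2.remap(p,uv[...,0],uv[...,1],cv2.INTER_CUBIC)
def grid(img,x0,x1,y0,y1,s,st=10):
    img=img.copy()
    for x in np.arange(np.ceil(x0/st)*st,x1,st):
        cv2.line(img,(0,int((x1-x)*s)),(6,int((x1-x)*s)),(0,255,0),1)
        if x%20==0: cv2.putText(img,str(int(x)),(8,int((x1-x)*s)+4),0,.35,(0,255,0),1)
    for y in np.arange(np.ceil(y0/st)*st,y1,st):
        cv2.line(img,(int((y1-y)*s),0),(int((y1-y)*s),6),(0,255,0),1)
        if y%20==0: cv2.putText(img,str(int(y)),(int((y1-y)*s)-8,16),0,.35,(0,255,0),1)
    return img
E
python3 - <<'E'
from h import *
B=(520,710,-215,-65); a=grid(rect("w1",*B,55,3),*B,3); b=grid(rect("top0",*B,55,3,False),*B,3)
cv2.imwrite("pics/rb1.png",np.hstack([a,b])[...,::-1])
B=(550,700,85,230); a=grid(rect("w1",*B,50,2.7),*B,2.7); b=grid(rect("top0",*B,50,2.7,False),*B,2.7)
cv2.imwrite("pics/rh1.png",np.hstack([a,b])[...,::-1])
E
```

```text
(no output)
```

View pics/rb1.png

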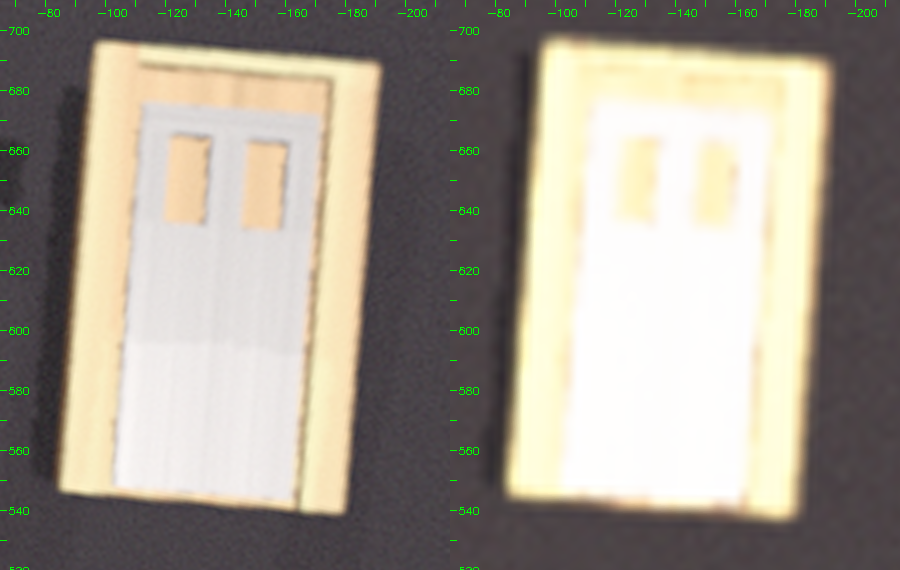

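View pics/rh1.png

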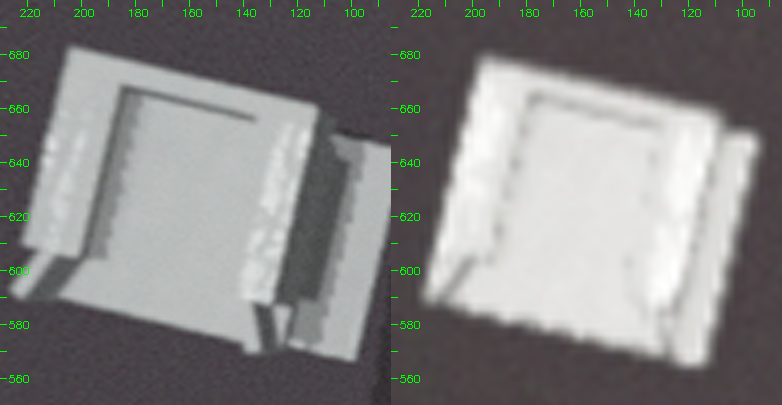

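```bash
python3 - <<'E'
from h import *
plan([685,135,250],77)
E
```

```text
t 2.1 pos [635.68 -55.85 271.13] rot [-179.4     0.34   82.64] F [-0.09 -0.34 -0.14] gap 0.2
tool offset [195.72  24.69  19.73]
rotvec tool [-0.58  0.36  5.64] offset in goal frame [197.05   5.12  21.13]
```

Request:
jog_arm --offset '[[39, 5, 3.5], [39, 5, 3.5], [39, 5, 3.5], [39, 5, 3.5], [39, 5, 3.5], [0, 0, 0], [0, 0, 0]]' --delta_rot '[[-0.3, 0.2, 0], [-0.3, 0.2, 0], [0, 0, 0], [0, 0, 0], [0, 0, 0], [0, 0, 5.5], [0, 0, 0]]' --jaw '[0, 0, 0, 0, 0, 0, 0]'

```text
time: 2.8
tool_pos: [686.7, 143.6, 252.0]
tcp_rot: [-180.0, -0.1, 75.2]
ft_force: [-0.8, -0.6, 1.1]
finger_gap: -0.1
```

```bash
python3 snap.py wrist w2; python3 - <<'E'
from h import *
B=(550,700,85,230); L=[]
for z in (50,66): L.append(grid(rect("w2",*B,z,2.7),*B,2.7))
cv2.imwrite("pics/rh2.png",np.hstack(L)[...,::-1])
E
```

```text
2.8 [686.7 143.6 252. ] [-1.7995e+02 -7.0000e-02  7.5240e+01] -0.1390983570710597 [-0.78 -0.6   1.06] [ 2.79  0.93 -0.25  1.13 -0.2  -2.9 ]
```

View pics/rh2.png

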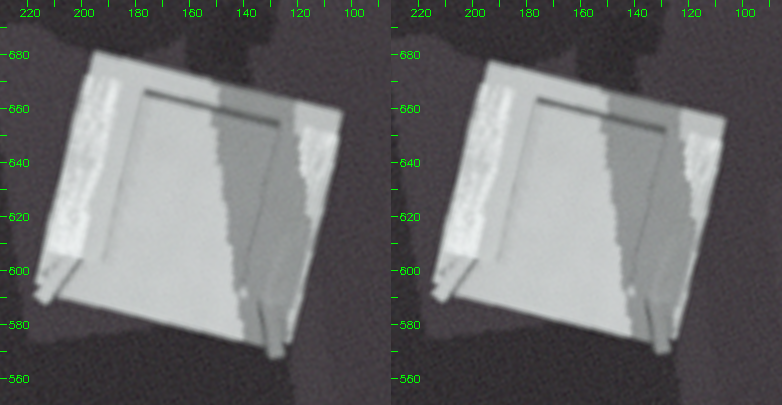

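View pics/w2.png

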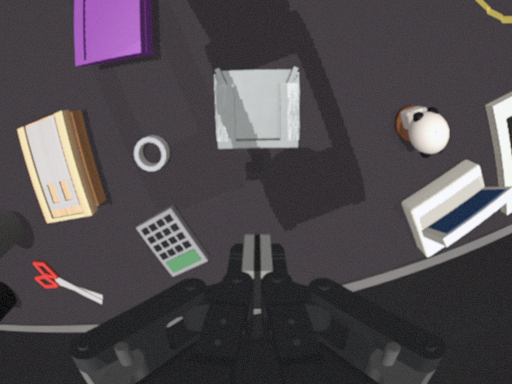

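```bash
cat > wf.py <<'E'
from h import *
def frame(x,y,yaw): 
    a=np.radians(yaw); return lambda P:np.stack([x+np.cos(a)*P[:,0]-np.sin(a)*P[:,1],y+np.sin(a)*P[:,0]+np.cos(a)*P[:,1],P[:,2]],-1)
def draw(n,fish,F,lines,crop,s,out):
    p,d,K,T=load(n); x0,y0,x1,y1=crop
    im=cv2.resize(p[y0:y1,x0:x1],None,fx=s,fy=s,interpolation=cv2.INTER_CUBIC).copy()
    for L in lines:
        A=np.array(L,float); P=np.concatenate([np.linspace(A[i],A[i+1],12) for i in range(len(A)-1)])
        uv=(fproj if fish else pproj)(F(P),K,T); q=((uv-[x0,y0]+.5)*s).round().astype(int)
        cv2.polylines(im,[q[:,None]],False,(255,0,0),1)
    return im
H=[[(-40,-33,50),(-40,33,50)],[(40,-25,50),(40,25,50)],[(40,-25,66),(40,25,66)],[(-24,-25,66),(40,-25,66)],[(-24,25,66),(40,25,66)],[(-42,40,66),(-24,33,66)],[(-42,-40,66),(-24,-33,66)]]
E
python3 - <<'E'
from wf import *
F=frame(658.3-40*np.cos(np.radians(13.1)),151.8+40*np.sin(np.radians(13.1)),-13.1)
print(F(np.array([[0,0,0.]])))
ims=[draw("w2",1,F,H,(205,55,310,160),4,0),draw("w1",1,F,H,(355,85,460,180),4,0)]
ims2=[draw("top0",0,F,H,(184,150,232,200),8,0),draw("scene0",0,F,H,(280,160,340,215),7,0)]
f=lambda L:np.hstack([cv2.copyMakeBorder(i,0,max(j.shape[0] for j in L)-i.shape[0],0,0,0) for i in L])
cv2.imwrite("pics/wf1.png",cv2.resize(f(ims),None,fx=.9,fy=.9)[...,::-1]);cv2.imwrite("pics/wf2.png",f(ims2)[...,::-1])
E
```

```text
[[619.34096131 160.8660523    0.        ]]
```

View pics/wf1.png

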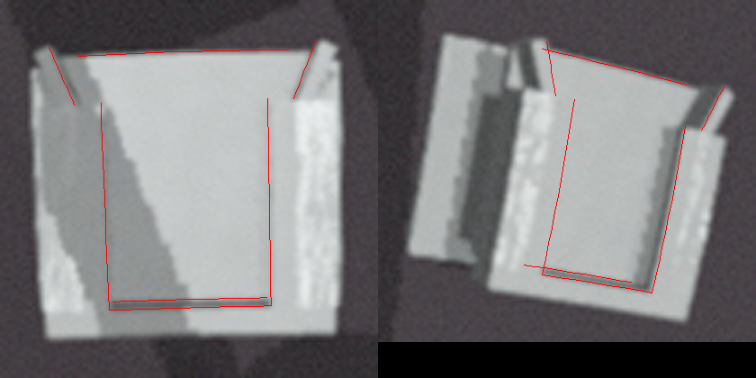

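View pics/wf2.png

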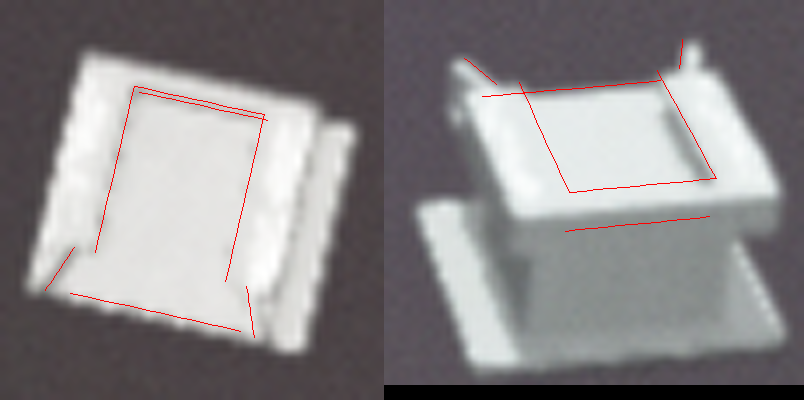

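```bash
python3 - <<'E'
from h import *
plan([617.5,-138.2,90],85.25)
E
```

```text
t 2.85 pos [686.43 143.78 251.77] rot [-1.7992e+02 -1.0000e-01  7.5460e+01] F [-1.09 -0.58  0.37] gap 0.3
tool offset [-290.52    4.32  161.28]
rotvec tool [-0.07 -0.1  -9.79] offset in goal frame [-286.71  -45.34  161.77]
```

Request:
jog_arm --offset '[[-40, 0, 15], [-40, 0, 15], [-40, 0, 15], [-40, 1, 15], [-40, 1, 20], [-40, 1, 20], [-40, 1, 20], [-7, 0, 20], [0, 0, 10], [0, 0, 0]]' --delta_rot '[[0, 0, 0], [0, 0, 0], [0, 0, 0], [0, 0, 0], [0, 0, 0], [0, 0, 0], [0, 0, 0], [0, 0, -5], [0, 0, -5], [0, 0, 0]]' --jaw '[0, 0, 0, 0, 0, 0, 0, 0, 0, 0]'

```text
time: 3.85
tool_pos: [613.0, -150.3, 99.8]
tcp_rot: [179.6, -0.1, 85.8]
ft_force: [-0.4, 0.1, 0.2]
finger_gap: 0.2
```

```bash
python3 - <<'E'
from h import *
plan([617.5,-138.2,60],85.25)
E
```

```text
t 3.85 pos [ 613.   -150.34   99.76] rot [ 1.7963e+02 -1.3000e-01  8.5790e+01] F [-0.42  0.11  0.22] gap 0.2
tool offset [12.35  3.34 39.81]
rotvec tool [ 0.37 -0.13  0.54] offset in goal frame [12.47  3.48 39.76]
```

Request:
jog_arm --offset '[[12.3, 3.3, 12], [0, 0, 12], [0, 0, 10], [0, 0, 0], [0, 0, 0]]' --delta_rot '[[0.3, 0, 0.5], [0, 0, 0], [0, 0, 0], [0, 0, 0], [0, 0, 0]]' --jaw '[0, 0, 0, 0, 0]'

```text
time: 4.35
tool_pos: [618.6, -136.2, 65.1]
tcp_rot: [179.8, -0.1, 85.0]
ft_force: [-0.9, -0.3, -0.5]
finger_gap: 0.2
```

```bash
python3 - <<'E'
from h import *
plan([617.5,-138.2,56],85.25)
E
```

```text
t 4.35 pos [ 618.65 -136.25   65.1 ] rot [ 1.7981e+02 -1.1000e-01  8.4950e+01] F [-0.86 -0.27 -0.53] gap 0.2
tool offset [-2.07 -1.    9.09]
rotvec tool [ 0.19 -0.11 -0.3 ] offset in goal frame [-2.04 -0.98  9.1 ]
```

Request:
jog_arm --offset '[[-1.8, -0.8, 4], [0, 0, 3], [0, 0, 0], [0, 0, 0], [0, 0, 0]]' --delta_rot '[[0.2, 0, -0.3], [0, 0, 0], [0, 0, 0], [0, 0, 0], [0, 0, 0]]' --jaw '[0, 0, 0, 0, 0]'

```text
time: 4.85
tool_pos: [618.6, -138.2, 58.9]
tcp_rot: [179.9, -0.1, 85.3]
ft_force: [0.2, 0.3, 0.2]
finger_gap: -0.1
```

Request:
jog_arm --offset '[[0, 0, 0], [0, 0, 0]]' --delta_rot '[[0, 0, 0], [0, 0, 0]]' --jaw '[0, 0]'

```text
time: 5.05
tool_pos: [618.9, -138.4, 59.4]
tcp_rot: [179.9, -0.1, 85.3]
ft_force: [0.3, 0.2, -0.4]
finger_gap: -0.2
```

Request:
jog_arm --offset '[[0, -0.5, 2], [0, 0, 2], [0, 0, 0]]' --delta_rot '[[0, 0, 0], [0, 0, 0], [0, 0, 0]]' --jaw '[0, 0, 0]'

```text
time: 5.35
tool_pos: [618.4, -138.4, 55.2]
tcp_rot: [179.8, -0.1, 85.3]
ft_force: [0.1, -0.2, -0.0]
finger_gap: -0.2
```

Request:
jog_arm --offset '[[0, 0, 0.7], [0, 0, 0]]' --delta_rot '[[0, 0, 0], [0, 0, 0]]' --jaw '[0, 0]'

```text
time: 5.55
tool_pos: [618.3, -138.4, 54.3]
tcp_rot: [179.9, -0.1, 85.3]
ft_force: [-0.9, -0.1, -0.1]
finger_gap: 0.0
```

Request:
jog_arm --offset '[[0, 0, 0.7], [0, 0, 0]]' --delta_rot '[[0, 0, 0], [0, 0, 0]]' --jaw '[0, 0]'

```text
time: 5.75
tool_pos: [618.3, -138.4, 53.5]
tcp_rot: [179.9, -0.1, 85.3]
ft_force: [-1.1, -0.3, 0.4]
finger_gap: -0.3
```

Request:
jog_arm --offset '[[0, 0, 0.4], [0, 0, 0]]' --delta_rot '[[0, 0, 0], [0, 0, 0]]' --jaw '[0, 0]'

```text
time: 5.95
tool_pos: [618.4, -138.4, 53.2]
tcp_rot: [179.9, -0.1, 85.3]
ft_force: [-0.6, 0.9, 0.0]
finger_gap: 0.1
```

Request:
jog_arm --offset '[[0, 0, 0.3], [0, 0, 0]]' --delta_rot '[[0, 0, 0], [0, 0, 0]]' --jaw '[0, 0]'

```text
time: 6.15
tool_pos: [618.5, -138.4, 53.1]
tcp_rot: [179.8, -0.1, 85.3]
ft_force: [-0.6, -0.2, 0.0]
finger_gap: -0.0
```

Request:
jog_arm --offset '[[0, 0, 0.3], [0, 0, 0.1]]' --delta_rot '[[0, 0, 0], [0, 0, 0]]' --jaw '[0, 0]'

```text
time: 6.35
tool_pos: [618.6, -138.4, 53.0]
tcp_rot: [179.8, -0.1, 85.3]
ft_force: [-0.8, -0.1, 1.5]
finger_gap: 0.3
```

Request:
jog_arm --offset '[[0, 0, 0.3], [0, 0, 0.1]]' --delta_rot '[[0, 0, 0], [0, 0, 0]]' --jaw '[0, 0]'

```text
time: 6.55
tool_pos: [618.6, -138.4, 53.0]
tcp_rot: [179.8, -0.1, 85.3]
ft_force: [-0.8, 0.9, 2.8]
finger_gap: 0.1
```

Request:
jog_arm --offset '[[0, 0, 0.3], [0, 0, 0.3]]' --delta_rot '[[0, 0, 0], [0, 0, 0]]' --jaw '[0, 0]'

```text
time: 6.75
tool_pos: [618.6, -138.4, 52.7]
tcp_rot: [179.8, -0.1, 85.3]
ft_force: [-2.7, 0.9, 5.5]
finger_gap: -0.2
```

Request:
jog_arm --offset '[[0, 0, 0.3]]' --delta_rot '[[0, 0, 0]]' --jaw '[0]'

```text
time: 6.85
tool_pos: [618.6, -138.5, 52.7]
tcp_rot: [179.8, -0.1, 85.3]
ft_force: [-2.5, 0.7, 4.5]
finger_gap: -0.0
```

Request:
jog_arm --offset '[[0, -1, 0.3], [0, -1.5, 0.3]]' --delta_rot '[[0, 0, 0], [0, 0, 0]]' --jaw '[0, 0]'

```text
time: 7.05
tool_pos: [617.6, -138.5, 53.0]
tcp_rot: [179.6, -0.0, 85.3]
ft_force: [1.3, 0.3, 1.9]
finger_gap: 0.2
```

Request:
jog_arm --offset '[[0, -2, 0.3], [0, -2, 0.3]]' --delta_rot '[[0, 0, 0], [0, 0, 0]]' --jaw '[0, 0]'

```text
time: 7.25
tool_pos: [614.4, -138.4, 52.9]
tcp_rot: [179.5, -0.0, 85.3]
ft_force: [2.3, 0.3, 3.4]
finger_gap: 0.2
```

Request:
jog_arm --offset '[[0, -2, 0.5], [0, -2, 0.5]]' --delta_rot '[[0.2, 0, 0], [0.2, 0, 0]]' --jaw '[0, 0]'

```text
time: 7.45
tool_pos: [611.2, -138.3, 52.8]
tcp_rot: [179.8, 0.0, 85.3]
ft_force: [2.3, 0.4, 4.6]
finger_gap: 0.3
```

Request:
jog_arm --offset '[[0, -2, 0.5], [0, -2, 0.5]]' --delta_rot '[[0.2, 0, 0], [0.2, 0, 0]]' --jaw '[0, 0]'

```text
time: 7.65
tool_pos: [607.9, -138.2, 52.7]
tcp_rot: [-179.9, 0.0, 85.3]
ft_force: [2.8, 1.0, 5.9]
finger_gap: 0.1
```

```bash
python3 snap.py wrist w3; python3 - <<'E'
from h import *
B=(480,710,-215,-65); cv2.imwrite("pics/rb3.png",grid(rect("w3",*B,53,2.5),*B,2.5)[...,::-1])
E
```

```text
7.65 [ 607.9 -138.2   52.7] [-1.7993e+02  3.0000e-02  8.5270e+01] 0.07230421869314362 [2.79 1.03 5.88] [-0.06 -1.06  1.13 -0.53  1.25  0.12]
```

View pics/rb3.png

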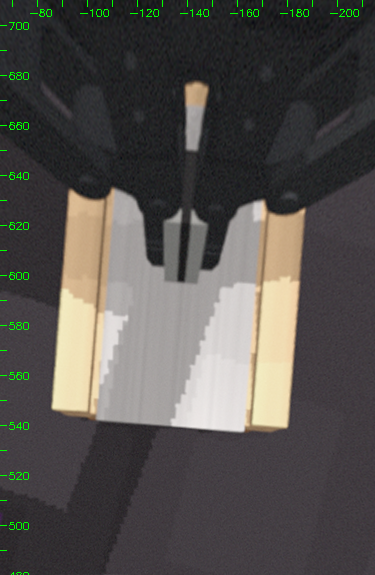

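Request:
jog_arm --offset '[[0, -2, 0.5], [0, -2, 0.5], [0, -2, 0.5]]' --delta_rot '[[0, 0, 0], [0.1, 0, 0], [0.1, 0, 0]]' --jaw '[0, 0, 0]'

```text
time: 8.0
tool_pos: [603.0, -138.2, 52.8]
tcp_rot: [-179.9, 0.1, 85.3]
ft_force: [2.5, 0.6, 5.2]
finger_gap: 0.1
```

Request:
jog_arm --offset '[[0, -2, 0.5], [0, -2, 0.5], [0, -2, 0.5]]' --delta_rot '[[0.1, 0, 0], [0.1, 0, 0], [0.1, 0, 0]]' --jaw '[0, 0, 0]'

```text
time: 8.3
tool_pos: [598.2, -138.1, 52.7]
tcp_rot: [-179.8, 0.1, 85.3]
ft_force: [2.4, -0.8, 5.1]
finger_gap: 0.3
```

Request:
jog_arm --offset '[[0, -2, 0.5], [0, -2, 0.5], [0, -2, 0.5]]' --delta_rot '[[0.1, 0, 0], [0.1, 0, 0], [0.1, 0, 0]]' --jaw '[0, 0, 0]'

```text
time: 8.6
tool_pos: [593.4, -138.0, 52.7]
tcp_rot: [-179.6, 0.2, 85.3]
ft_force: [2.8, 0.7, 4.3]
finger_gap: 0.0
```

Request:
jog_arm --offset '[[0.2, -2, 0.6], [0.2, -2, 0.6], [0.2, -2, 0.6]]' --delta_rot '[[-0.1, 0, 0], [-0.1, 0, 0], [-0.1, 0, 0]]' --jaw '[0, 0, 0]'

```text
time: 8.9
tool_pos: [589.0, -137.5, 52.7]
tcp_rot: [179.8, 0.2, 85.3]
ft_force: [2.6, -0.6, 6.3]
finger_gap: 0.3
```

```bash
python3 snap.py wrist w4; python3 - <<'E'
from h import *
B=(480,710,-215,-65); cv2.imwrite("pics/rb4.png",grid(rect("w4",*B,53,2.5),*B,2.5)[...,::-1])
E
```

```text
8.9 [ 589.  -137.5   52.7] [179.85   0.21  85.27] 0.2902058658933621 [ 2.56 -0.6   6.31] [-0.33 -3.62  4.4   0.27 -2.71 -0.53]
```

View pics/rb4.png

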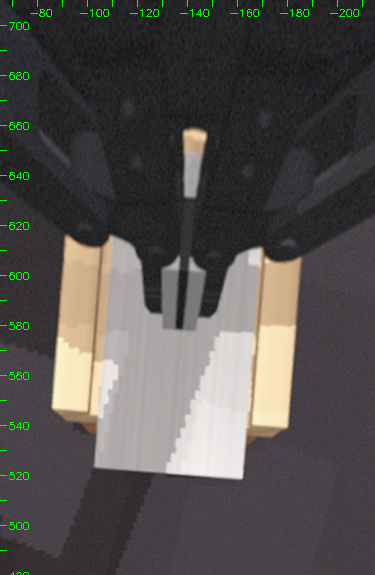

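Request:
jog_arm --offset '[[0.2, -2, 0.5], [0.2, -2, 0.5], [0.2, -2, 0.5], [0.2, -2, 0.5]]' --delta_rot '[[0.1, 0, 0], [0.1, 0, 0], [0, 0, 0], [0, 0, 0]]' --jaw '[0, 0, 0, 0]'

```text
time: 9.35
tool_pos: [582.5, -136.8, 52.7]
tcp_rot: [179.8, 0.3, 85.3]
ft_force: [2.1, 0.4, 5.4]
finger_gap: 0.0
```

Request:
jog_arm --offset '[[0.2, -2, 0.5], [0.2, -2, 0.5], [0.2, -2, 0.5], [0.2, -2, 0.5]]' --delta_rot '[[0.1, 0, 0], [0, 0, 0], [0, 0, 0], [0, 0, 0]]' --jaw '[0, 0, 0, 0]'

```text
time: 9.75
tool_pos: [576.2, -136.1, 52.7]
tcp_rot: [179.7, 0.4, 85.3]
ft_force: [2.7, -0.5, 6.1]
finger_gap: -0.2
```

Request:
jog_arm --offset '[[0.2, -2, 0.5], [0.2, -2, 0.5], [0.2, -2, 0.5], [0.2, -2, 0.5]]' --delta_rot '[[0.1, 0, 0], [0, 0, 0], [0, 0, 0], [0, 0, 0]]' --jaw '[0, 0, 0, 0]'

```text
time: 10.15
tool_pos: [570.0, -135.4, 52.7]
tcp_rot: [179.5, 0.4, 85.2]
ft_force: [2.2, -0.3, 4.7]
finger_gap: -0.2
```

Request:
jog_arm --offset '[[0, 0, 0.2], [0, 0, 0], [0, 0, -1], [0, 0, -3], [0, 0, -10], [0, 0, -15], [0, -15, -15], [0, -15, -10], [0, -10, 0], [0, 0, 0], [0, 0, 0]]' --delta_rot '[[0, 0, 0], [0, 0, 0], [0, 0, 0], [0, 0, 0], [0, 0, 0], [0, 0, 0], [0.4, 0, 0], [0, 0.4, 0], [0, 0, 0], [0, 0, 0], [0, 0, 0]]' --jaw '[0, 0, 0, 0, 0, 0, 100, 100, 100, 100, 100]'

```text
time: 11.25
tool_pos: [525.7, -131.0, 110.5]
tcp_rot: [-179.7, 0.0, 85.2]
ft_force: [0.2, 0.0, 0.3]
finger_gap: 72.3
```

```bash
python3 snap.py wrist w5;python3 snap.py top t5; python3 - <<'E'
from h import *
B=(460,710,-215,-65); cv2.imwrite("pics/rb5.png",np.hstack([grid(rect(n,*B,53,2.3,f),*B,2.3) for n,f in (("w5",1),("t5",0))])[...,::-1])
E
```

```text
11.25 [ 525.7 -131.   110.5] [-179.74    0.     85.24] 72.25755549790519 [0.17 0.01 0.33] [-0.05 -0.59  0.73 -0.07  0.22  0.03]
11.3 [ 525.6 -130.9  110.3] [-1.7971e+02 -1.0000e-02  8.5240e+01] 78.98899909024509 [-0.13  0.58  0.55] [ 0.01  0.77 -0.19  0.09  0.01 -0.09]
```

View pics/rb5.png

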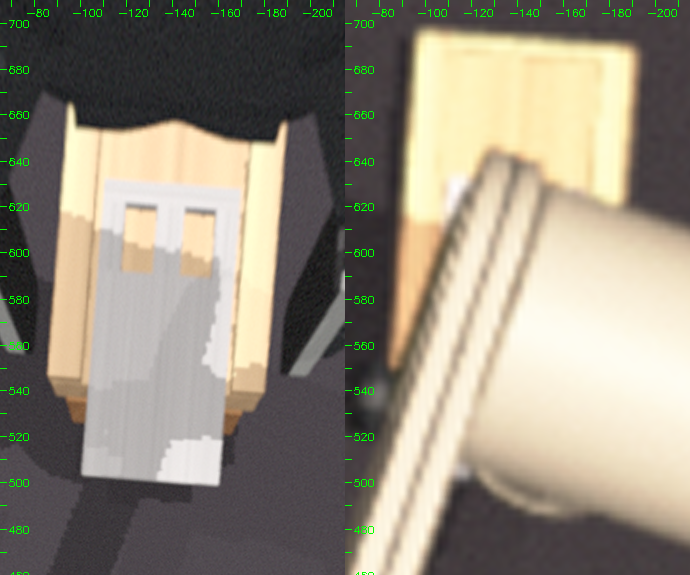

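```bash
python3 - <<'E'
from h import *
plan([520,-131.2,60],85.4)
E
```

```text
t 11.35 pos [ 525.58 -130.87  109.99] rot [-1.7968e+02 -1.0000e-02  8.5250e+01] F [-0.22 -0.26  0.51] gap 84.9
tool offset [-0.81 -5.25 50.02]
rotvec tool [-0.32 -0.01 -0.15] offset in goal frame [-0.78 -5.53 49.99]
```

Request:
jog_arm --offset '[[-0.8, -5.3, 15], [0, 0, 15], [0, 0, 12], [0, 0, 5], [0, 0, 0], [0, 0, 0]]' --delta_rot '[[-0.3, 0, -0.1], [0, 0, 0], [0, 0, 0], [0, 0, 0], [0, 0, 0], [0, 0, 0]]' --jaw '[82, 82, 82, 82, 82, 82]'

```text
time: 11.95
tool_pos: [520.5, -130.7, 58.2]
tcp_rot: [-179.8, -0.1, 85.4]
ft_force: [0.2, -0.4, -0.2]
finger_gap: 70.0
```

```bash
python3 snap.py wrist w6; python3 - <<'E'
from h import *
p=load("w6")[0]; plan([520,-131.2,60],85.4)
cv2.imwrite("pics/w6c.png",cv2.resize(p[60:330,110:410],None,fx=2.2,fy=2.2,interpolation=cv2.INTER_CUBIC)[...,::-1])
E
```

```text
11.95 [ 520.5 -130.7   58.2] [-1.798e+02 -7.000e-02  8.537e+01] 70.0004291243557 [ 0.23 -0.44 -0.17] [ 0.13  0.64 -0.1  -0.09 -0.3   0.02]
t 12.0 pos [ 520.52 -130.73   58.36] rot [-1.7981e+02 -7.0000e-02  8.5370e+01] F [-0.65 -0.02  0.35] gap 70.2
tool offset [-0.51 -0.49 -1.64]
rotvec tool [-0.19 -0.07 -0.03] offset in goal frame [-0.51 -0.48 -1.64]
```

View pics/w6c.png

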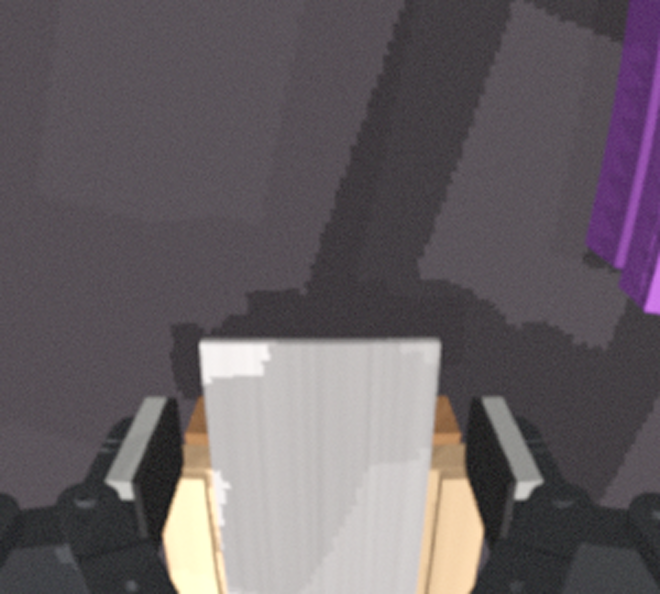

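Request:
jog_arm --offset '[[-0.8, -0.5, 6], [0, 0, 10], [0, 0, 10], [0, 0, 4], [0, 0, 0], [0, 0, 0]]' --delta_rot '[[-0.2, 0, 0], [0, 0, 0], [0, 0, 0], [0, 0, 0], [0, 0, 0], [0, 0, 0]]' --jaw '[82, 82, 82, 82, 82, 82]'

```text
time: 12.6
tool_pos: [520.7, -131.8, 26.7]
tcp_rot: [179.9, -0.0, 85.4]
ft_force: [0.2, 0.1, 0.1]
finger_gap: 70.1
```

```bash
python3 snap.py wrist w7; python3 - <<'E'
from h import *
p=load("w7")[0]; plan([520,-131.2,26],85.4)
cv2.imwrite("pics/w7c.png",cv2.resize(p[60:330,110:410],None,fx=2.2,fy=2.2,interpolation=cv2.INTER_CUBIC)[...,::-1])
E
```

```text
12.6 [ 520.7 -131.8   26.7] [ 1.7988e+02 -4.0000e-02  8.5360e+01] 70.09995963799008 [0.17 0.12 0.06] [-0.01  0.43  0.1   0.02 -0.17 -0.02]
t 12.65 pos [ 520.75 -131.8    26.74] rot [ 1.7987e+02 -4.0000e-02  8.5360e+01] F [ 0.25  0.09 -1.13] gap 70.1
tool offset [ 0.54 -0.8   0.74]
rotvec tool [ 0.13 -0.04 -0.04] offset in goal frame [ 0.54 -0.8   0.74]
```

View pics/w7c.png

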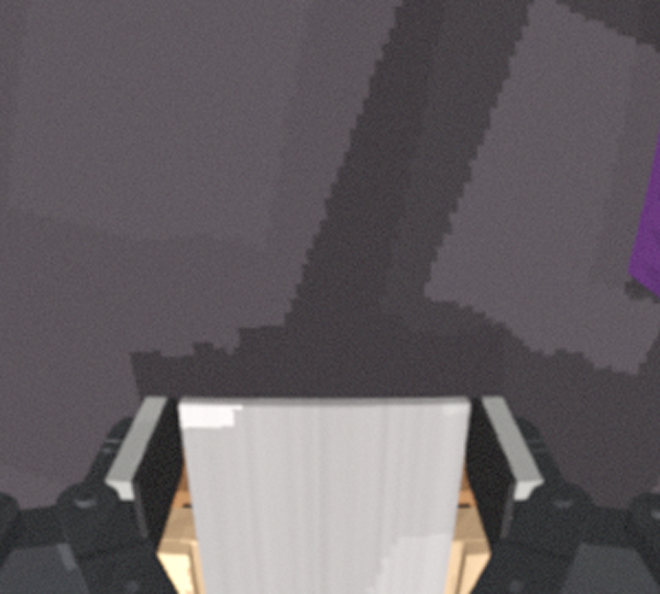

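Request:
jog_arm --offset '[[0, -0.4, 0.5], [0, 0, 0], [0, 0, 0], [0, 0, 0]]' --delta_rot '[[0, 0, 0], [0, 0, 0], [0, 0, 0], [0, 0, 0]]' --jaw '[76, 74, 72, 60]' --newtons 25

```text
time: 13.05
tool_pos: [521.1, -132.0, 27.4]
tcp_rot: [179.8, -0.0, 85.4]
ft_force: [-1.5, 0.8, 1.5]
finger_gap: 59.4
```

Request:
jog_arm --offset '[[0, 0, 0], [0, 0, 0]]' --delta_rot '[[0, 0, 0], [0, 0, 0]]' --jaw '[60, 60]' --newtons 60

```text
time: 13.25
tool_pos: [521.1, -132.1, 27.7]
tcp_rot: [179.8, -0.0, 85.4]
ft_force: [-1.0, -0.1, 0.5]
finger_gap: 57.8
```

Request:
jog_arm --offset '[[0, 0, -1], [0, 0, -1.5], [0, 0, -2]]' --delta_rot '[[0, 0, 0], [0, 0, 0], [0, 0, 0]]' --jaw '[55, 55, 55]' --newtons 80

```text
time: 13.55
tool_pos: [520.6, -131.9, 31.7]
tcp_rot: [179.8, -0.0, 85.4]
ft_force: [-0.1, -0.9, -2.2]
finger_gap: 57.3
```

```bash
python3 snap.py wrist w8; python3 snap.py scene s8; python3 - <<'E'
from h import *
p=load("w8")[0]
a=cv2.resize(p[60:330,110:410],None,fx=1.4,fy=1.4,interpolation=cv2.INTER_CUBIC)
p=load("s8")[0]; b=cv2.resize(p[140:260,120:240],(378,378),interpolation=cv2.INTER_CUBIC)
cv2.imwrite("pics/w8c.png",np.hstack([a,b])[...,::-1])
E
```

```text
13.55 [ 520.6 -131.9   31.7] [ 1.7984e+02 -3.0000e-02  8.5370e+01] 57.333001800711685 [-0.14 -0.88 -2.21] [-0.03 -1.78 -0.45  0.    2.28  0.01]
13.6 [ 520.8 -131.9   32.1] [ 1.7981e+02 -2.0000e-02  8.5370e+01] 57.3339064391562 [ 0.87  0.13 -1.68] [-0.1  -0.   -0.18 -0.08 -0.33  0.01]
```

View pics/w8c.png

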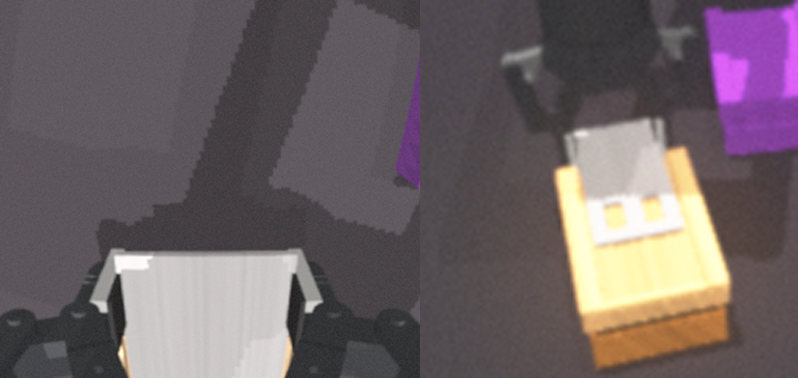

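Request:
jog_arm --offset '[[0, 0, -4], [0, 0, -7], [0, 0, -10], [0, 0, -12], [0, 0, -12], [0, 0, -10], [0, 0, -6], [0, 0, 0], [0, 0, 0]]' --delta_rot '[[0, 0, 0], [0, 0, 0], [0, 0, 0], [0, 0, 0], [0, 0, 0], [0, 0, 0], [0, 0, 0], [0, 0, 0], [0, 0, 0]]' --jaw '[55, 55, 55, 55, 55, 55, 55, 55, 55]'

```text
time: 14.55
tool_pos: [521.7, -132.4, 100.7]
tcp_rot: [179.6, 0.0, 85.4]
ft_force: [0.2, -0.6, -2.0]
finger_gap: 57.3
```

```bash
python3 snap.py wrist w9; python3 snap.py scene s9; python3 - <<'E'
from h import *
p,d,K,T=load("w9")
a=cv2.resize(p[60:330,110:410],None,fx=1.4,fy=1.4,interpolation=cv2.INTER_CUBIC)
p,d,K,T=load("s9"); b=cv2.resize(p[120:260,110:250],(378,378),interpolation=cv2.INTER_CUBIC)
cv2.imwrite("pics/w9c.png",np.hstack([a,b])[...,::-1])
E
```

```text
14.55 [ 521.7 -132.4  100.7] [1.7961e+02 4.0000e-02 8.5370e+01] 57.26124586178141 [ 0.2  -0.58 -2.04] [-0.06 -0.37 -0.3   0.14  0.23  0.03]
14.6 [ 521.8 -132.4  100.6] [1.796e+02 4.000e-02 8.537e+01] 57.194448943176795 [-0.61  0.25 -1.67] [ 0.05  0.39  0.25  0.06 -0.16 -0.12]
```

View pics/w9c.png

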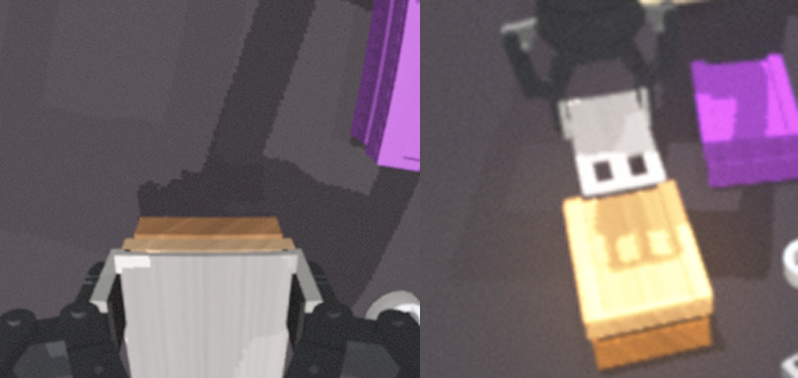

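```bash
cat > plate.py <<'E'
import sys
from h import *
def fit(n,pos,yaw,dz=25):
    p,d,K,T=load(n); W=cloud(d,K,T)
    R=Ro.from_euler('z',yaw-90,degrees=True)
    L=(W-np.array(pos))@R.as_matrix()   # local: x fwd
    m=(L[...,0]>14)&(L[...,0]<120)&(abs(L[...,1])<27)&(abs(L[...,2]-dz)<14)&(p.min(2)>110)&(d>0)
    m=cv2.erode(m.astype(np.uint8),np.ones((3,3)))>0
    P=L[m]; A=np.c_[P[:,0],P[:,1],np.ones(len(P))]
    w=np.ones(len(P),bool)
    for _ in range(4):
        c=np.linalg.lstsq(A[w],P[w,2],rcond=None)[0]; e=P[:,2]-A@c; w=abs(e)<2.5*e[w].std()+.1
    print(n,w.sum(),'slope fwd deg',np.degrees(np.arctan(c[0])).round(2),'side',np.degrees(np.arctan(c[1])).round(2),'z at tcp rel',c[2].round(2),'std',e[w].std().round(2),'x range',P[w][:,0].min().round(1),P[w][:,0].max().round(1),'y',P[w][:,1].min().round(1),P[w][:,1].max().round(1))
E
python3 snap.py top t9; python3 - <<'E'
from plate import *
fit("s9",[521.8,-132.4,100.6],85.37)
fit("t9",[521.8,-132.4,100.6],85.37)
p,d,K,T=load("t9"); cv2.imwrite("pics/t9c.png",cv2.resize(p[120:280,240:370],None,fx=3.5,fy=3.5)[...,::-1])
E
```

```text
14.65 [ 521.5 -132.3  100.3] [1.7964e+02 3.0000e-02 8.5370e+01] 57.433377806622175 [-0.25  0.92 -1.69] [-0.    0.43  0.29  0.    0.07 -0.05]
s9 409 slope fwd deg -0.51 side -0.29 z at tcp rel 24.05 std 0.67 x range 19.4 112.8 y -24.6 24.4
t9 26 slope fwd deg -7.18 side 5.49 z at tcp rel 35.16 std 2.26 x range 90.2 106.3 y -22.7 24.3
```

View pics/t9c.png

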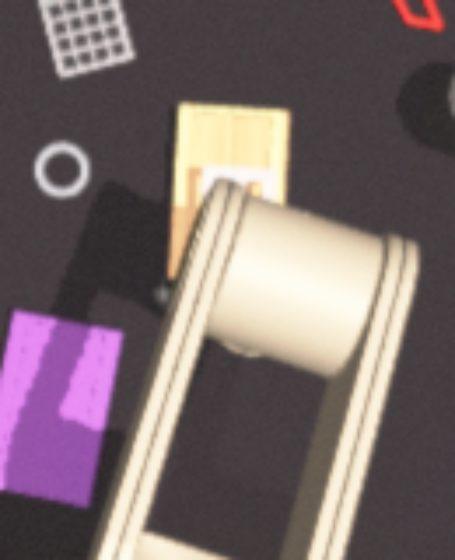

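```bash
python3 - <<'E'
from h import *
plan([453.8,200.1,105],76.9)
E
```

```text
t 14.7 pos [ 521.33 -132.22   99.97] rot [1.7967e+02 2.0000e-02 8.5370e+01] F [-0.42  0.78 -1.18] gap 57.3
tool offset [325.78 -94.12  -5.67]
rotvec tool [ 0.33 -0.01  8.47] offset in goal frame [ 308.36 -141.09   -5.03]
```

Request:
jog_arm --offset '[[6, -3, -1], [14, -6, -1], [22, -7, -1], [25, -7, -1], [25, -7, -1], [25, -7, 0], [25, -7, 0], [25, -7, 0], [25, -7, 0], [25, -7, 0], [25, -7, 0], [22, -6, 0], [15, -5, 0], [8, -3, 0], [3, -1, 0], [0, 0, 0], [0, 0, 0]]' --delta_rot '[[0, 0, 0], [0, 0, 0], [0, 0, 0], [0, 0, 0], [0, 0, 0], [0, 0, 0], [0, 0, 0], [0, 0, 0], [0, 0, 0], [0, 0, 0], [0, 0, 1], [0, 0, 2], [0, 0, 2], [0, 0, 2], [0.2, 0, 1], [0, 0, 0], [0, 0, 0]]' --jaw '[55, 55, 55, 55, 55, 55, 55, 55, 55, 55, 55, 55, 55, 55, 55, 55, 55]'

```text
time: 16.4
tool_pos: [442.6, 188.5, 100.0]
tcp_rot: [-179.4, -0.1, 77.4]
ft_force: [-0.5, -0.1, -1.2]
finger_gap: 57.1
```

```bash
python3 - <<'E'
from h import *
plan([453.8,200.1,95],76.9)
E
```

```text
t 16.4 pos [442.56 188.51 100.03] rot [-1.7938e+02 -1.1000e-01  7.7390e+01] F [-0.48 -0.08 -1.18] gap 57.1
tool offset [13.75  8.49  4.97]
rotvec tool [-0.62 -0.11  0.49] offset in goal frame [13.83  8.32  5.03]
```

Request:
jog_arm --offset '[[6, 3, 6], [6, 3, 8], [1, 1, 8], [0, 0, 0], [0, 0, 0], [0, 0, 0]]' --delta_rot '[[-0.5, 0, 0.2], [-0.5, 0, 0.2], [0, 0, 0], [0, 0, 0], [0, 0, 0], [0, 0, 0]]' --jaw '[55, 55, 55, 55, 55, 55]'

```text
time: 17.0
tool_pos: [452.8, 198.9, 74.8]
tcp_rot: [179.6, -0.0, 76.9]
ft_force: [-0.2, -0.8, -0.5]
finger_gap: 57.5
```

```bash
python3 snap.py scene s10; python3 snap.py top t10; python3 - <<'E'
from plate import *
s=state(); fit("s10",s['tool_pos'],s['tcp_rot'][2])
fit("t10",s['tool_pos'],s['tcp_rot'][2])
plan([453.8,200.1,33],76.9)
B=(430,690,90,250); z=s['tool_pos'][2]+24
cv2.imwrite("pics/r10.png",np.hstack([grid(rect("t10",*B,z,2.2,False),*B,2.2),grid(rect("s10",*B,z,2.2,False),*B,2.2)])[...,::-1])
E
```

```text
17.0 [452.8 198.9  74.8] [ 1.7962e+02 -3.0000e-02  7.6880e+01] 57.51252160022743 [-0.16 -0.78 -0.48] [-0.12  0.15 -0.15 -0.03 -0.01 -0.03]
17.05 [452.9 198.9  75. ] [ 1.7961e+02 -4.0000e-02  7.6880e+01] 57.35664987076241 [ 0.64 -0.1  -2.11] [-0.02 -0.29 -0.17 -0.03 -0.06 -0.  ]
s10 219 slope fwd deg -0.53 side -0.36 z at tcp rel 23.11 std 0.75 x range 21.4 111.5 y -23.7 23.4
t10 96 slope fwd deg 0.49 side -0.05 z at tcp rel 21.87 std 2.68 x range 35.1 105.2 y -24.3 21.0
t 17.1 pos [453.06 199.01  75.16] rot [ 1.7959e+02 -6.0000e-02  7.6880e+01] F [ 0.23  0.44 -2.12] gap 57.3
tool offset [ 1.19  0.17 42.16]
rotvec tool [ 0.41 -0.06 -0.02] offset in goal frame [ 1.23  0.47 42.16]
```

View pics/r10.png

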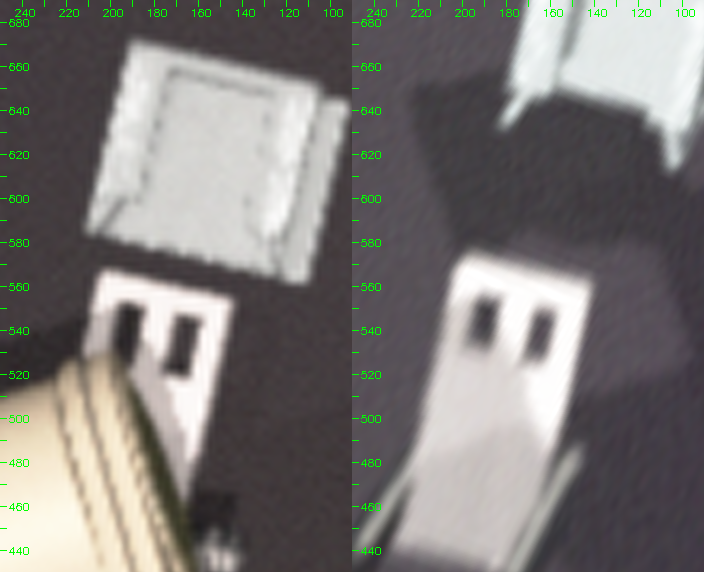

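Request:
jog_arm --offset '[[0.6, 0, 8], [0.5, 0, 12], [0, 0, 10], [0, 0, 6], [0, 0, 0], [0, 0, 0]]' --delta_rot '[[0, 0, 0], [0, 0, 0], [0, 0, 0], [0, 0, 0], [0, 0, 0], [0, 0, 0]]' --jaw '[55, 55, 55, 55, 55, 55]'

```text
time: 17.7
tool_pos: [453.2, 199.9, 35.5]
tcp_rot: [179.6, -0.0, 76.9]
ft_force: [0.6, -0.3, -1.4]
finger_gap: 57.0
```

```bash
python3 snap.py scene s11; python3 snap.py top t11; python3 - <<'E'
from plate import *
from wf import *
s=state(); fit("s11",s['tool_pos'],s['tcp_rot'][2])
plan([453.8,200.1,31],76.9)
x,y,z=s['tool_pos']; yaw=s['tcp_rot'][2]-90
G=frame(619.4,161.6,-13.1); Fp=frame(x,y,yaw); zt=z+25.5
PL=[[(-20,-30,zt),(110,-30,zt),(110,30,zt),(-20,30,zt)],[(70,-18,zt),(100,-18,zt)]]
def both(n,crop,sc):
    a=draw(n,0,G,H,crop,sc,0); b=draw(n,0,Fp,PL,crop,sc,0); o=draw(n,0,Fp,[],crop,sc,0)
    return np.hstack([np.where((a!=o).any(-1)[...,None],a,b)])
A=both("t11",(175,145,245,240),6); B_=both("s11",(275,120,345,215),6)
cv2.imwrite("pics/r11.png",np.hstack([A,B_])[...,::-1])
E
```

```text
17.7 [453.2 199.9  35.5] [ 1.7962e+02 -4.0000e-02  7.6870e+01] 56.972306742902 [ 0.6  -0.26 -1.39] [-0.17  0.53  0.27  0.08 -0.22  0.04]
17.75 [453.2 199.9  35.5] [ 1.7962e+02 -4.0000e-02  7.6870e+01] 57.1626976982386 [-1.07 -0.06 -1.76] [ 0.11 -0.49 -0.3  -0.06  0.21  0.04]
s11 202 slope fwd deg -0.6 side -0.36 z at tcp rel 23.18 std 0.83 x range 19.9 112.6 y -23.2 22.8
t 17.8 pos [453.43 199.9   35.87] rot [ 1.7959e+02 -5.0000e-02  7.6870e+01] F [ 0.54  0.04 -1.63] gap 57.3
tool offset [0.28 0.28 4.87]
rotvec tool [ 0.41 -0.05 -0.03] offset in goal frame [0.28 0.32 4.87]
```

View pics/r11.png

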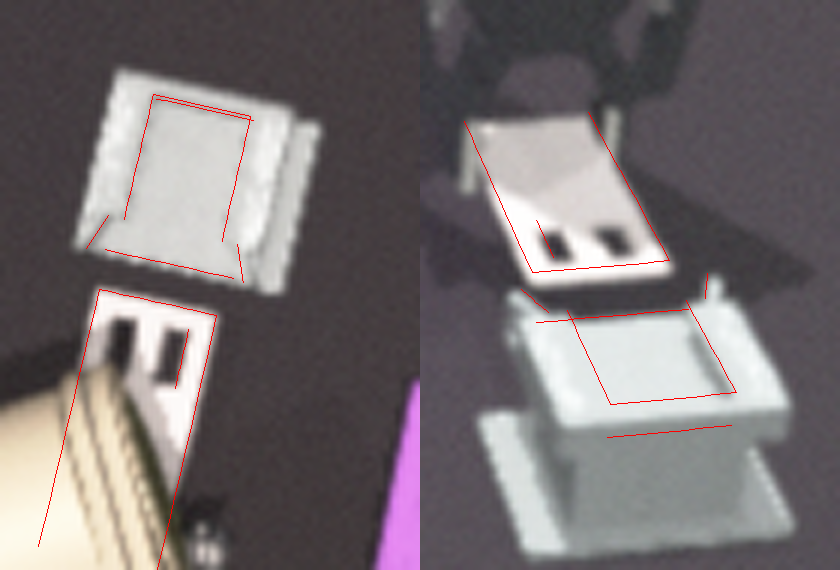

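Request:
jog_arm --offset '[[0.3, 3, 1.5], [0, 5, 1], [0, 5, 0], [0, 4, 0], [0, 0, 0]]' --delta_rot '[[-0.4, 0, 0], [0, 0, 0], [0, 0, 0], [0, 0, 0], [0, 0, 0]]' --jaw '[55, 55, 55, 55, 55]'

```text
time: 18.3
tool_pos: [473.2, 196.4, 35.1]
tcp_rot: [179.0, -0.1, 76.9]
ft_force: [0.2, 0.5, -2.1]
finger_gap: 56.8
```

```bash
cat > hp.py <<'E'
from h import *
s=state(); a=np.radians(-13.1); d=s['tool_pos'][:2]-np.array([619.4,161.6])
print('holder frame tcp',(d@np.array([np.cos(a),np.sin(a)])).round(2),(d@np.array([-np.sin(a),np.cos(a)])).round(2),'z',s['tool_pos'][2].round(2),'rot',s['tcp_rot'].round(2),'F',s['ft_force'].round(2),'t',s['time'])
E
python3 hp.py
```

```text
holder frame tcp -150.28 0.79 z 35.12 rot [ 1.7898e+02 -1.5000e-01  7.6870e+01] F [ 0.22  0.53 -2.09] t 18.3
```

Request:
jog_arm --offset '[[-0.4, 4, 1], [-0.2, 4, 0.8], [0, 4, 0.8], [0, 4, 0.5], [0, 0, 0]]' --delta_rot '[[0.2, 0, 0], [0.1, 0, 0], [0, 0, 0], [0, 0, 0], [0, 0, 0]]' --jaw '[55, 55, 55, 55, 55]'

```text
time: 18.8
tool_pos: [490.3, 191.7, 32.0]
tcp_rot: [179.3, -0.1, 76.9]
ft_force: [0.1, -0.1, -2.8]
finger_gap: 57.2
```

```bash
python3 hp.py; python3 snap.py scene s12; python3 snap.py top t12; python3 - <<'E'
from plate import *
s=state(); fit("s12",s['tool_pos'],s['tcp_rot'][2])
p=load("s12")[0][120:215,265:360];q=load("t12")[0][145:240,175:245]
cv2.imwrite("pics/r12.png",np.hstack([cv2.resize(i,None,fx=4.8,fy=4.8,interpolation=cv2.INTER_CUBIC) for i in (p,q)])[...,::-1])
E
```

```text
holder frame tcp -132.55 0.03 z 31.98 rot [ 1.7931e+02 -1.5000e-01  7.6850e+01] F [ 0.12 -0.14 -2.77] t 18.8
18.8 [490.3 191.7  32. ] [ 1.7931e+02 -1.5000e-01  7.6850e+01] 57.17876449913019 [ 0.12 -0.14 -2.77] [0.05 0.19 0.18 0.2  0.15 0.09]
18.85 [490.  191.7  31.9] [ 1.7933e+02 -1.4000e-01  7.6850e+01] 57.04118746907594 [-0.78 -0.89 -2.42] [ 0.24 -0.37  0.58 -0.01 -0.01  0.18]
s12 237 slope fwd deg -0.39 side 0.43 z at tcp rel 23.73 std 0.88 x range 19.6 115.1 y -24.0 23.2
```

View pics/r12.png

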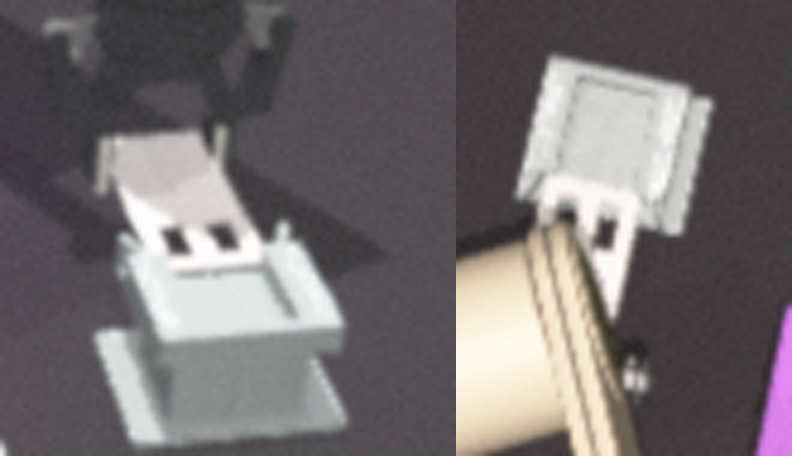

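Request:
jog_arm --offset '[[0, 3, 0.1], [0, 3, 0.1], [0, 3, 0.1], [0, 3, 0.1]]' --delta_rot '[[0, 0, 0], [0, 0, 0], [0, 0, 0], [0, 0, 0]]' --jaw '[55, 55, 55, 55]'

```text
time: 19.3
tool_pos: [501.7, 189.1, 31.6]
tcp_rot: [179.4, -0.1, 76.9]
ft_force: [-0.3, -1.5, -1.9]
finger_gap: 57.5
```

Request:
jog_arm --offset '[[0, 3, 0.1], [0, 3, 0.1], [0, 3, 0.1], [0, 3, 0.1]]' --delta_rot '[[0, 0, 0], [0, 0, 0], [0, 0, 0], [0, 0, 0]]' --jaw '[55, 55, 55, 55]'

```text
time: 19.7
tool_pos: [514.6, 186.1, 31.3]
tcp_rot: [179.3, -0.1, 76.9]
ft_force: [0.8, -0.3, -3.0]
finger_gap: 57.2
```

```bash
python3 hp.py
```

```text
holder frame tcp -107.6 0.09 z 31.31 rot [ 1.7934e+02 -1.4000e-01  7.6890e+01] F [ 0.82 -0.33 -3.  ] t 19.7
```

Request:
jog_arm --offset '[[0, 3, 0.1], [0, 3, 0.1], [0, 3, 0.1], [0, 3, 0.1]]' --delta_rot '[[0, 0, 0], [0, 0, 0], [0, 0, 0], [0, 0, 0]]' --jaw '[55, 55, 55, 55]'

```text
time: 20.1
tool_pos: [527.4, 183.1, 31.0]
tcp_rot: [179.3, -0.1, 76.9]
ft_force: [0.5, -0.2, -1.3]
finger_gap: 57.1
```

Request:
jog_arm --offset '[[0, 3, 0.1], [0, 3, 0.1], [0, 3, 0.1], [0, 2, 0.1]]' --delta_rot '[[0, 0, 0], [0, 0, 0], [0, 0, 0], [0, 0, 0]]' --jaw '[55, 55, 55, 55]'

```text
time: 20.5
tool_pos: [539.2, 180.3, 30.6]
tcp_rot: [179.4, -0.1, 76.9]
ft_force: [-0.1, -0.3, -2.1]
finger_gap: 57.3
```

```bash
python3 hp.py; python3 snap.py scene s13;python3 snap.py top t13; python3 - <<'E'
from plate import *
s=state(); fit("s13",s['tool_pos'],s['tcp_rot'][2])
p=load("s13")[0][120:215,265:360];q=load("t13")[0][145:240,175:245]
cv2.imwrite("pics/r13.png",np.hstack([cv2.resize(i,None,fx=4.8,fy=4.8,interpolation=cv2.INTER_CUBIC) for i in (p,q)])[...,::-1])
E
```

```text
holder frame tcp -82.38 0.03 z 30.63 rot [ 1.7935e+02 -1.3000e-01  7.6890e+01] F [-0.13 -0.32 -2.09] t 20.5
20.5 [539.2 180.3  30.6] [ 1.7935e+02 -1.3000e-01  7.6890e+01] 57.26861638636874 [-0.13 -0.32 -2.09] [-1.01  2.71 -2.98  0.11  0.43 -1.06]
20.55 [539.4 180.2  30.7] [ 1.7933e+02 -1.4000e-01  7.6880e+01] 57.19379996450743 [-0.9   0.19 -2.1 ] [ 0.12 -0.27  0.35  0.04 -0.17  0.32]
s13 345 slope fwd deg -1.64 side 0.44 z at tcp rel 24.2 std 1.87 x range 17.8 108.1 y -23.6 26.9
```

View pics/r13.png

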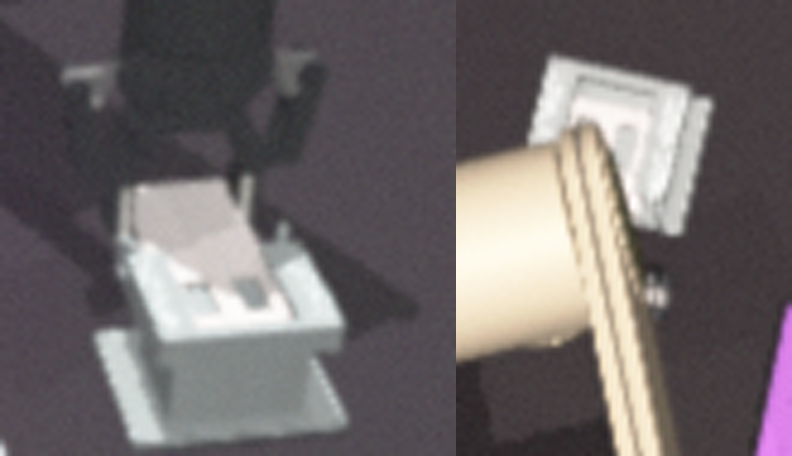

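Request:
jog_arm --offset '[[0, 1.5, 0.5], [0, 1.5, 0.5], [0, 1.5, 0.5]]' --delta_rot '[[0.2, 0, 0], [0, 0, 0], [0, 0, 0]]' --jaw '[55, 55, 55]'

```text
time: 20.9
tool_pos: [543.5, 179.3, 29.0]
tcp_rot: [179.6, -0.1, 76.9]
ft_force: [0.0, -0.1, -1.2]
finger_gap: 57.2
```

Request:
jog_arm --offset '[[0, 1, 0.4], [0, 1, 0.3]]' --delta_rot '[[0, 0, 0], [0, 0, 0]]' --jaw '[55, 55]'

```text
time: 21.1
tool_pos: [545.7, 178.8, 28.3]
tcp_rot: [179.6, -0.1, 76.9]
ft_force: [0.1, 0.2, -1.1]
finger_gap: 57.6
```

Request:
jog_arm --offset '[[0, 0.7, 0.3], [0, 0.5, 0.2]]' --delta_rot '[[0, 0, 0], [0, 0, 0]]' --jaw '[55, 55]'

```text
time: 21.3
tool_pos: [547.1, 178.5, 27.9]
tcp_rot: [179.6, -0.1, 76.9]
ft_force: [-1.7, -0.5, 0.3]
finger_gap: 57.4
```

```bash
python3 hp.py
```

```text
holder frame tcp -74.3 0.09 z 27.87 rot [ 1.7958e+02 -1.3000e-01  7.6890e+01] F [-1.71 -0.5   0.27] t 21.3
```

Request:
jog_arm --offset '[[0, 0.6, 0.1], [0, 0.6, 0.1]]' --delta_rot '[[0, 0, 0], [0, 0, 0]]' --jaw '[55, 55]'

```text
time: 21.5
tool_pos: [548.4, 178.4, 27.9]
tcp_rot: [179.6, -0.1, 76.9]
ft_force: [-0.4, 0.3, 0.3]
finger_gap: 57.2
```

Request:
jog_arm --offset '[[0, 0.6, 0.1], [0, 0.6, 0.1]]' --delta_rot '[[0, 0, 0], [0, 0, 0]]' --jaw '[55, 55]'

```text
time: 21.7
tool_pos: [549.8, 178.1, 27.9]
tcp_rot: [179.6, -0.1, 76.9]
ft_force: [-0.5, -0.3, -0.3]
finger_gap: 57.4
```

Request:
jog_arm --offset '[[0, 0.6, 0.1], [0, 0.6, 0.1]]' --delta_rot '[[0, 0, 0], [0, 0, 0]]' --jaw '[55, 55]'

```text
time: 21.9
tool_pos: [550.8, 177.9, 27.8]
tcp_rot: [179.6, -0.1, 76.9]
ft_force: [-3.8, 0.9, 3.3]
finger_gap: 57.5
```

```bash
python3 hp.py
```

```text
holder frame tcp -70.46 0.34 z 27.76 rot [ 1.7958e+02 -1.5000e-01  7.6900e+01] F [-3.8   0.86  3.34] t 21.9
```

Request:
jog_arm --offset '[[0, 0.5, -0.1]]' --delta_rot '[[0, 0, 0]]' --jaw '[55]'

```text
time: 22.0
tool_pos: [550.9, 177.9, 27.8]
tcp_rot: [179.6, -0.1, 76.9]
ft_force: [-3.7, 0.1, 2.5]
finger_gap: 57.4
```

```bash
python3 hp.py
```

```text
holder frame tcp -70.45 0.37 z 27.76 rot [ 1.7964e+02 -1.4000e-01  7.6900e+01] F [-3.75  0.12  2.46] t 22.0
```

Request:
jog_arm --offset '[[0, 0, 0], [0, 0, 0], [0, 0, 0], [0, 0, 0], [0, 0, 0]]' --delta_rot '[[0, 0, 0], [0, 0, 0], [0, 0, 0], [0, 0, 0], [0, 0, 0]]' --jaw '[66, 70, 74, 80, 88]' --newtons 20

```text
time: 22.5
tool_pos: [551.8, 177.8, 27.9]
tcp_rot: [179.5, -0.2, 76.9]
ft_force: [-0.1, 0.7, -0.3]
finger_gap: 74.9
```

```bash
python3 hp.py; python3 snap.py wrist w14; python3 - <<'E'
from wf import *
s=state()
G=frame(619.4,161.6,-13.1); PL=[[(-90,-30,53),(40,-30,53),(40,30,53),(-90,30,53),(-90,-30,53)]]
cv2.imwrite("pics/r14.png",draw("w14",1,G,PL,(110,60,410,330),2.2,0)[...,::-1])
E
```

```text
holder frame tcp -69.55 0.43 z 27.9 rot [ 1.7953e+02 -1.6000e-01  7.6900e+01] F [-0.09  0.72 -0.33] t 22.5
22.5 [551.8 177.8  27.9] [ 1.7953e+02 -1.6000e-01  7.6900e+01] 74.87432205238674 [-0.09  0.72 -0.33] [ 0.03  0.   -0.15 -0.09 -0.07  0.03]
```

View pics/r14.png

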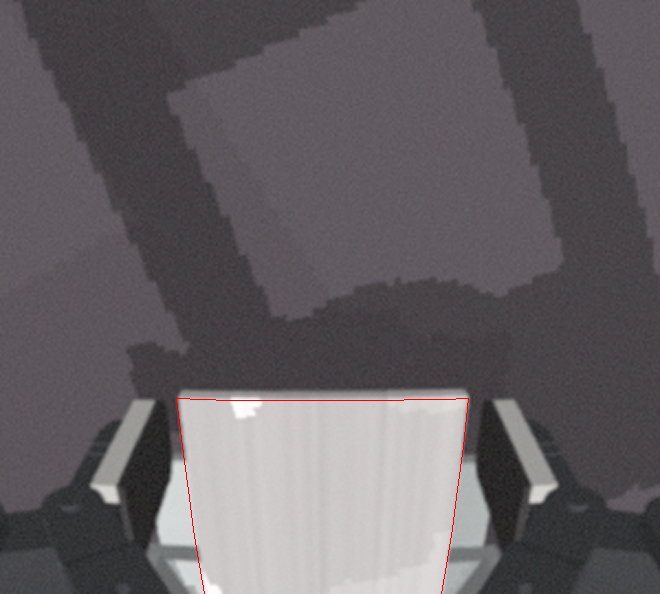

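Request:
jog_arm --offset '[[0, 0, 0], [0, 0, 0], [0, 0, -8], [0, 0, -15], [0, 0, -25], [0, 0, -30], [0, 10, -40], [0, 20, -40], [0, 30, -30], [0, 35, 0], [0, 20, 0], [0, 0, 0], [0, 0, 0]]' --delta_rot '[[0, 0, 0], [0, 0, 0], [0, 0, 0], [0, 0, 0], [0, 0, 0], [0, 0, 0], [0, 0, 0], [0, 0, 0], [0, 0, 0], [0, 0, 0], [0, 0, 0], [0, 0, 0], [0, 0, 0]]' --jaw '[96, 96, 96, 96, 96, 96, 96, 96, 96, 96, 96, 96, 96]'

```text
time: 23.85
tool_pos: [665.6, 151.0, 239.9]
tcp_rot: [178.9, -0.4, 77.0]
ft_force: [-1.1, -0.4, -0.3]
finger_gap: 82.0
```

```bash
python3 snap.py wrist w15; python3 snap.py top t15; python3 - <<'E'
from wf import *
G=frame(619.4,161.6,-13.1); PL=H+[[(-90,-30,53),(40,-30,53),(40,30,53),(-90,30,53),(-90,-30,53)]]
B=(490,690,95,225)
cv2.imwrite("pics/r15.png",np.hstack([grid(rect(n,*B,53,2.8,f),*B,2.8) for n,f in (("w15",1),("t15",0))])[...,::-1])
cv2.imwrite("pics/r15b.png",load("w15")[0][...,::-1])
E
```

```text
23.85 [665.6 151.  239.9] [178.94  -0.37  76.97] 81.9950086740144 [-1.12 -0.36 -0.28] [-0.38 -0.1  -1.3  -0.21  0.4  -0.12]
23.9 [665.5 151.  240. ] [178.92  -0.37  76.99] 82.11041617493997 [-0.34 -0.46  0.9 ] [ 0.51 -0.46  1.36  0.1  -0.37 -0.04]
```

View pics/r15.png

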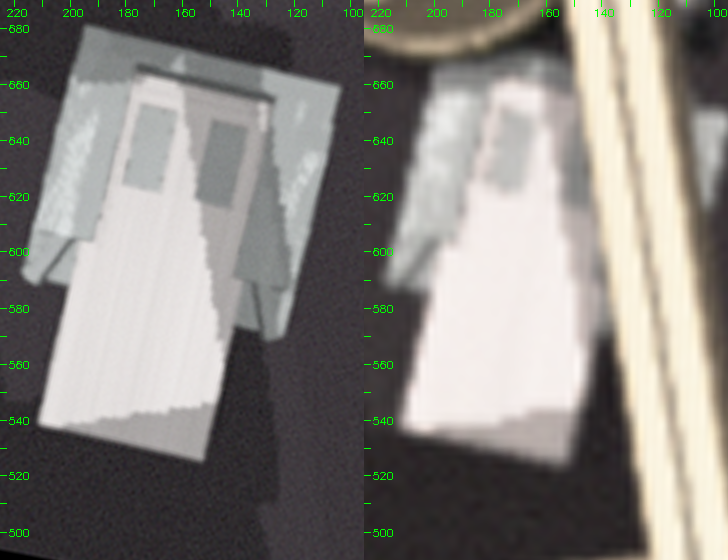

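View pics/r15b.png

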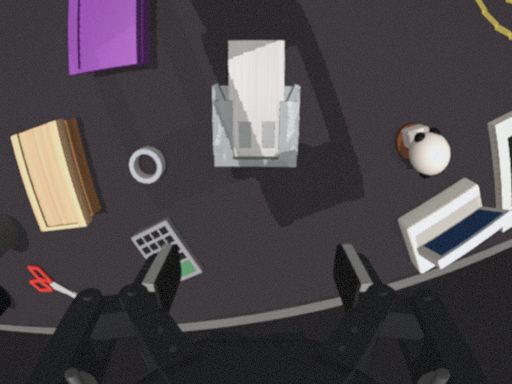

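```bash
python3 - <<'E'
from wf import *
B=(630,690,100,200)
cv2.imwrite("pics/r15c.png",np.vstack([rect("w15",*B,z,7) for z in (53,)])[...,::-1])
c=load("w15")[0][110:175,205:310]; cv2.imwrite("pics/r15d.png",cv2.resize(c,None,fx=7,fy=7,interpolation=cv2.INTER_CUBIC)[...,::-1])
E
```

```text
(no output)
```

View pics/r15c.png

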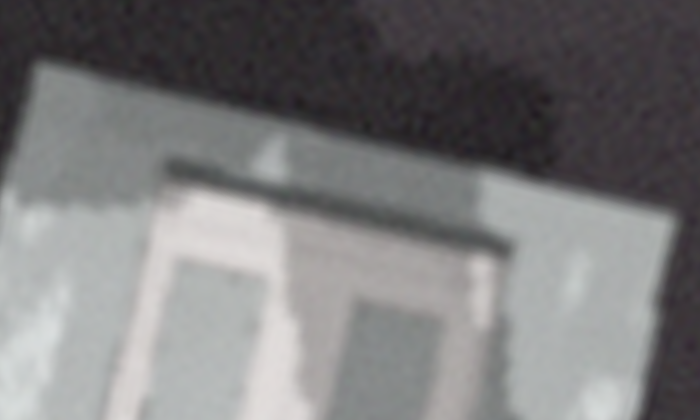

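View pics/r15d.png

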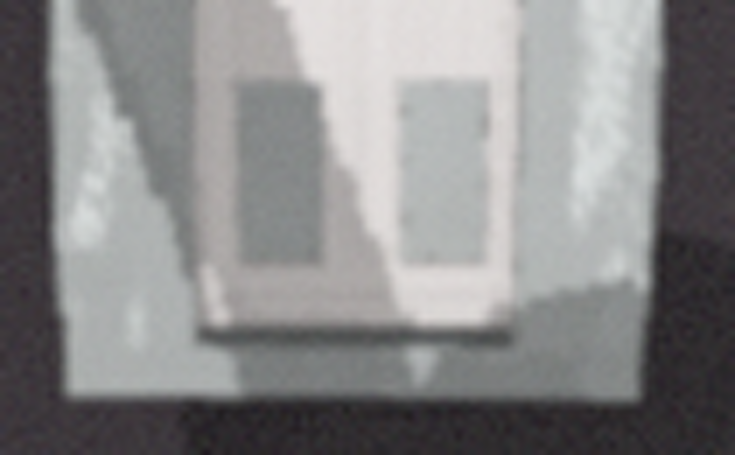

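```bash
python3 - <<'E'
from bench import r,monitor
print(r.hand_in()); print(monitor.sense()['time'])
E
```

```text
the job is handed in; nothing more can be done
None
the job is handed in; nothing more can be done
```

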